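Make up two flow-cell kits

TASK

Make up two flow-cell kits from the stock on the bench: the white end block and the grey coupling go in the green tray; the black graphite stack, the white hose fitting and the blue-capped bottle go in the yellow tray. Lay each block flat, right side up, in its tray's long bay and stand each of the other parts upright in a square bay of its own, all down on the tray floor and let go. Leave the brown bottle and the black coupling standing where they are.

Things in the scene. Friction and masses are not known exactly. Their poses are not given: they have to be found in the camera images.
- green_tray: Green kit tray, fixed, 124 mm along x, 140 along y. Origin: centre of its underside, on the bench; z up. Floor 4 mm thick; walls and dividers 4 mm thick, tops 14 mm above the bench. Long bay at its +y side: 116 (x) by 72 (y) mm, centre x 0, y +30 mm. Two square bays at its -y side: 56 by 56 mm, centres x -30 and +30, y -38 mm. Left or right of the stock, turned up to 0.3 rad.
- yellow_tray: Yellow kit tray, fixed, 124 mm along x, 140 along y. Origin: centre of its underside, on the bench; z up. Floor 4 mm thick; walls and dividers 4 mm thick, tops 14 mm above the bench. Long bay at its +y side: 116 (x) by 72 (y) mm, centre x 0, y +30 mm. Two square bays at its -y side: 56 by 56 mm, centres x -30 and +30, y -38 mm. Left or right of the stock, turned up to 0.3 rad.
- end_block: White plastic end block of a flow cell with a small steel bolt head near each corner and one round grey port with a black hole on top, 84 mm long (its x), 44 mm wide (its y), 40 mm tall; any yaw. Origin: centre of its underside; z up. About 0.3 kg; grip it across the 44 mm. Loose, standing among the stock.
- graphite_stack: Black stack of graphite plates with thin grey gasket lines round its sides and fine grooves on top, 84 mm long (its x), 44 mm wide (its y), 40 mm tall; any yaw. Origin: centre of its underside; z up. About 0.3 kg; grip it across the 44 mm. Loose, standing among the stock.
- grey_coupling: Grey pipe coupling, a stepped round body with a round hole in its top, 48 mm tall: foot collar 40 mm in diameter up to 14 mm height, then 35 mm in diameter up to 40 mm, then a 38 mm rim. Origin: centre of its underside; z up. About 70 g, loose, upright; grip it from 18 mm above its foot upwards.
- hose_fitting: White hose fitting: a round ribbed nut 32 mm in diameter (about 34 over the ribs) and 36 mm tall with a thin barbed spigot (20 mm at most) on top, 56 mm tall in all. Origin: centre of its underside; z up. About 40 g, loose, upright; grip it by the nut.
- blue_cap_bottle: Small clear glass bottle with a blue cap, 40 mm in diameter up to 46 mm height, then a shoulder and a cap 30 mm in diameter; 72 mm tall in all. Origin: centre of its underside; z up. About 80 g, loose, upright; grip it by its body.
- brown_bottle: Small brown glass bottle with a white cap, not wanted, stays where it stands: 40 mm in diameter up to 46 mm height, then a shoulder and a cap 30 mm in diameter; 72 mm tall in all. Origin: centre of its underside; z up. Loose, upright, among the stock.
- black_coupling: Black pipe coupling, not wanted, stays where it stands: a stepped round body with a round hole in its top, 48 mm tall: foot collar 40 mm in diameter up to 14 mm height, then 35 mm in diameter up to 40 mm, then a 38 mm rim. Origin: centre of its underside; z up. Loose, upright, among the stock.
Things that resemble listed ones, but are neither listed nor needed, are in the scene too. What is shaped like the graphite_stack but purple, red or turquoise is not meant.

How it is judged (in metres and radians):
At the end, for the whole second after the job is handed in: Each block in its tray's long bay (centre within 20 mm along the tray's x, 18 mm along y), each other part in a square bay of its own in its tray (within 17 mm each way), all less than 8 mm above the bench, upright within 0.1 rad, released and at rest (0.02 m/s, 0.3 rad/s) (x of end_block in the frame of green_tray between -0.02 and 0.02 m and y of end_block in the frame of green_tray between 0.012 and 0.048 m and z of end_block in the frame of green_tray between 0 and 0.008 m and angle between each of end_block, graphite_stack, grey_coupling, hose_fitting, blue_cap_bottle's own z axis and vertical below 0.1 rad and linear speed of each of end_block, graphite_stack, grey_coupling, hose_fitting, blue_cap_bottle below 0.02 m/s and angular speed of each of end_block, graphite_stack, grey_coupling, hose_fitting, blue_cap_bottle below 0.3 rad/s and x of graphite_stack in the frame of yellow_tray between -0.02 and 0.02 m and y of graphite_stack in the frame of yellow_tray between 0.012 and 0.048 m and z of graphite_stack in the frame of yellow_tray between 0 and 0.008 m and y of grey_coupling in the frame of green_tray between -0.055 and -0.021 m and z of grey_coupling in the frame of green_tray between 0 and 0.008 m and (x of grey_coupling in the frame of green_tray between -0.047 and -0.013 m or x of grey_coupling in the frame of green_tray between 0.013 and 0.047 m) and y of hose_fitting in the frame of yellow_tray between -0.055 and -0.021 m and z of hose_fitting in the frame of yellow_tray between 0 and 0.008 m and (x of hose_fitting in the frame of yellow_tray between -0.047 and -0.013 m or x of hose_fitting in the frame of yellow_tray between 0.013 and 0.047 m) and y of blue_cap_bottle in the frame of yellow_tray between -0.055 and -0.021 m and z of blue_cap_bottle in the frame of yellow_tray between 0 and 0.008 m and (x of blue_cap_bottle in the frame of yellow_tray between -0.047 and -0.013 m or x of blue_cap_bottle in the frame of yellow_tray between 0.013 and 0.047 m)); the robot touches nothing.
It fails at once if the brown bottle is shifted by more than 25 mm or tipped over (distance of brown_bottle from where it was at the start of the episode above 0.025 m or angle between brown_bottle's own z axis and vertical above 0.5 rad).
It fails at once if the black coupling is shifted by more than 25 mm or tipped over (distance of black_coupling from where it was at the start of the episode above 0.025 m or angle between black_coupling's own z axis and vertical above 0.5 rad).
It also fails if it takes over 128 s, if anything falls off the work surface, if the arm or the gripper's body presses on something with over 40 N, if the wrist force passes 120 N, or if a joint passes its speed limit or range.

ROBOT

A 7-joint arm with a two-finger parallel gripper is mounted at the origin on the work surface. World frame = base frame: x ahead of the robot, y to its left, z up, the work surface at z = 0. Lengths are in mm, angles in rad, forces in N, time in s.
With the tool pointing down it reaches from about 350 to 775 mm from the base axis. Payload 3.1 kg.
Tool frame: the origin (TCP) lies midway between the tips of the shut fingers; the grasp point (between the pads) lies 19 mm behind it; z points along the fingers, x is the direction in which the jaws open and shut, and the axes are right-handed (so a half turn about z gives the same grasp; the last joint's range is limited). The gripper opens to 85 mm and grips with 20 to 120 N. Pads are 22 mm wide; open, the fingers measure 114 mm over their backs; the gripper's body (76 mm by 85 mm) begins 54 mm behind the grasp point. The pads swing forward as they close: fully open they stand 13 mm farther back than shut.
Start: joints at [1.225, 0.311, 0.014, 1.512, -0.004, 1.319, -0.027], TCP at [164.565, -524.82, 231.304] pointing down, gripper open.
Joint ranges: [-2.7, 2.7], [-0.3, 1.91], [-1.27, 1.3], [0.12, 2.57], [-1.44, 4.58], [0.2, 2.03], [-3.05, 3.05]. Speed limits (rad/s): [2.79, 2.79, 3.14, 3.14, 3.14, 3.14, 3.14].

INTERFACE

Orientations are given as a 3x3 rotation matrix whose columns are the frame's x, y, z axes.
In Python, from rig import monitor, imaging, bot gives the robot as it stands.
- The arm moves only by the tool apply_moves, never from a script. Its argument "commands" is a list of rows, each an object of numbers: "hand": the finger opening in mm, from 0 to 85.4; "tx", "ty", "tz": the shift along the world's x, y, z in mm; "wx", "wy", "wz": the turn, a rotation vector about the world's x, y, z in degrees. In form: [{"hand": .., "tx": .., "ty": .., "tz": .., "wx": .., "wy": .., "wz": ..}, ...]. A call has exactly 10 rows; each row shifts and turns the commanded pose from where the row before left it; what a row does not reach is not made up. A row lasts 1/12 s, in which the tool goes at most 41.7 mm and 7.16 degrees, less where a joint would pass 70% of its speed; a pose out of reach is approached as far as the arm can. A call is refused whole if a number of a shift passes 41.7 or a number of a turn 7.16, either way. A call with a gripper value outside its range is refused whole. The fingers move at their own pace and stop on an object; "newtons" is the grip in N (left out, the last holds). Time passes only in rows, so rows that do not move let the fingers close, or fill a call up. It gives the time, the measured TCP pose, the force and the opening at its end, in the units of the state.
- monitor.get_obs(): the state, without advancing time (a new reading comes with each control period).
- imaging.grab_frame(name): name is "scene" or "top"; returns a dict with "image" (480x640x3 uint8, red, green, blue), "depth" (480x640 float32, mm along the optical axis (not along the pixel's ray), 0 where there is no reading), "fx", "fy", "cx", "cy" (pixels), "eye" and "rotation" of the camera in the world. Camera axes: x right, y down, z forward; pixel columns grow to the right and rows downward; lengths in mm; the calibration is good to about 2 mm. A picture is of the moment at which its call begins.
- bot.close_job(): hands the job in, once; it reports no verdict.
The state is a dict: "time_s": time; "joints": joint angles; "qvel": joint speeds; "tau": joint torques, N m; "tool_pos": TCP position; "tool_rot": TCP orientation; "force": force on the tool from outside, world axes, zero at the start; "torque": the same for the moment, N m; "finger_gap": finger opening in mm.
Only numpy, scipy, OpenCV 4.12 (cv2) and the standard library are available. Lean on these libraries where they do the work, as an engineer would, in place of code of your own. Each camera call takes 0.05 s, during which the arm holds its last target.

## Working session

There is one attempt and no reset: what is moved stays moved. The work goes in short steps, Python scripts to look and compute and a tool call to move; the robot and the scene stay as the last step left them, time stands still between calls to the robot, and variables do not carry over. Pictures are saved under pics/ and viewed, and the job is handed in when it is done.

Besides the shell and the picture viewer there is one more tool, called after "Emit:" as a command line: name --argument value ..., lists and objects as JSON in quotes. apply_moves: Moves the arm, as the interface text tells. Its arguments: {"type":"object","properties":{"commands":{"type":"array"},"newtons":{"type":"number"}},"required":["commands"]}

```bash
ls; mkdir -p pics; python3 - <<'E'
from rig import monitor, imaging, bot
import cv2,numpy as np,pickle
o=monitor.get_obs();print(o['time_s'],o['tool_pos'],o['tool_rot'],o['finger_gap'])
for n in('scene','top'):
    f=imaging.grab_frame(n);pickle.dump(f,open(f'pics/{n}0.pkl','wb'))
    cv2.imwrite(f'pics/{n}0.png',f['image'][:,:,::-1]);print(n,f['fx'],f['cx'],f['cy'],f['eye'],np.round(f['rotation'],3).tolist())
E
```

```text
pics
0.0 [ 164.32434584 -524.11627368  230.19273443] [[ 2.99196924e-01 -9.54191053e-01 -7.97380509e-04]
 [-9.54188420e-01 -2.99197973e-01  2.24326504e-03]
 [-2.37907806e-03  8.96732481e-05 -9.99997166e-01]] 85.32342457393676
scene 502.9017637048277 316.304684957327 241.23229086478324 [ 957.89517808 -600.13436449  710.98382024] [[0.89, 0.31, -0.335], [0.456, -0.613, 0.645], [-0.005, -0.727, -0.687]]
top 513.9664855049358 320.9843609690855 233.41062980375284 [ 488.28051622   12.19529677 1061.0390683 ] [[-0.0, -0.989, 0.147], [-1.0, -0.002, -0.015], [0.015, -0.147, -0.989]]
```

View pics/scene0.png

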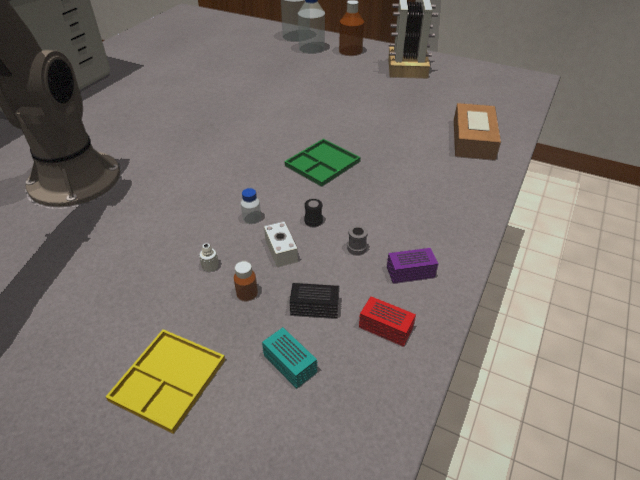

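View pics/top0.png

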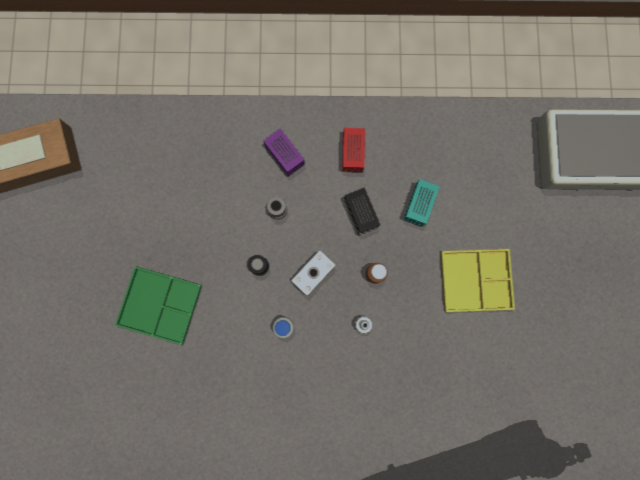

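Top view (up is world +x, left is +y):

| Thing | Pixel |
|---|---|
| Green tray | (160,305) |
| Yellow tray | (478,281) |
| End block | (314,273) |
| Graphite stack | (362,211) |
| Grey coupling | (276,208) |
| Black coupling | (258,265) |
| Hose fitting | (364,325) |
| Blue-capped bottle | (283,328) |
| Brown bottle | (377,273) |

Next I'll measure them using height slices.

```bash
cat > h.py <<'E'
import numpy as np,cv2,pickle
def ray(f,u,v,z):
    d=np.array([(np.asarray(u,float)-f['cx'])/f['fx'],(np.asarray(v,float)-f['cy'])/f['fy'],np.ones_like(np.asarray(u,float))])
    w=np.array(f['rotation'])@d.reshape(3,-1)
    e=np.array(f['eye'])[:,None]
    return (e+w*(z-e[2])/w[2]).T
def cloud(f):
    v,u=np.mgrid[:480,:640];D=f['depth']
    d=np.stack([(u-f['cx'])/f['fx']*D,(v-f['cy'])/f['fy']*D,D],-1)
    P=d@np.array(f['rotation']).T+np.array(f['eye']);P[D==0]=np.nan
    return P
def proj(f,p):
    c=np.array(f['rotation']).T@(np.array(p,float)-f['eye']);return f['fx']*c[0]/c[2]+f['cx'],f['fy']*c[1]/c[2]+f['cy']
E
python3 - <<'E'
from h import *
f=pickle.load(open('pics/top0.pkl','rb'));P=cloud(f);z=P[:,:,2]
print('bench z',np.nanmedian(z[230:400,210:420]))
hsv=cv2.cvtColor(f['image'],cv2.COLOR_RGB2HSV)
roi=np.zeros((480,640),bool);roi[110:400,100:520]=1
m=((z>20)&roi).astype(np.uint8)
n,l,s,c=cv2.connectedComponentsWithStats(m)
for i in range(1,n):
    if s[i,4]<30:continue
    q=l==i;zz=z[q];top=np.percentile(zz,95);t=q&(z>top-6)
    X=P[t];h=X[:,:2]
    r=cv2.minAreaRect(h.astype(np.float32))
    print(np.round(c[i]),s[i,4],'top%.0f'%top,'rgb',f['image'][t].mean(0).round(),'c',np.round(r[0],1),np.round(r[1],1),round(r[2],1),'mean',h.mean(0).round(1))
for n_,lo,hi in(('green',(50,90,40),(80,255,255)),('yellow',(22,120,60),(35,255,255))):
    k=(cv2.inRange(hsv,lo,hi)>0)&roi
    cs,_=cv2.findContours(k.astype(np.uint8),cv2.RETR_EXTERNAL,cv2.CHAIN_APPROX_NONE)
    cc=max(cs,key=cv2.contourArea)[:,0]
    for zz in(14,):
        w=ray(f,cc[:,0],cc[:,1],zz)[:,:2].astype(np.float32);r=cv2.minAreaRect(w);print(n_,r)
    w=P[k&(z>9)&(z<20)][:,:2].astype(np.float32);print(len(w),cv2.minAreaRect(w))
g=cv2.resize(f['image'][100:400,100:530],None,fx=1.8,fy=1.8,interpolation=cv2.INTER_CUBIC);cv2.imwrite('pics/z1.png',g[:,:,::-1])
E
```

```text
bench z -0.3558315436018802
[283. 151.] 927 top43 rgb [100.  63. 110.] c [814.6  75.3] [85.3 44.1] 37.7 mean [813.7  74.8]
[353. 149.] 904 top43 rgb [145.  55.  53.] c [819.9 -69.5] [44.1 85.4] 87.5 mean [820.1 -69.8]
[421. 202.] 954 top43 rgb [ 67. 131. 121.] c [ 707.7 -208.9] [44.4 85.4] 69.2 mean [ 707.4 -208.8]
[361. 210.] 955 top43 rgb [49. 48. 47.] c [689.5 -85.5] [83.8 44.1] 21.7 mean [689.1 -85.3]
[276. 206.] 291 top51 rgb [93. 90. 86.] c [694.7  88.2] [36.5 35.6] 46.4 mean [695.1  88.4]
[313. 273.] 941 top43 rgb [160. 165. 169.] c [562.1  13.5] [44.1 83.8] 47.4 mean [562.1  13.6]
[257. 264.] 291 top51 rgb [76. 74. 71.] c [578.2 124.1] [36.7 35.5] 72.3 mean [578.  123.9]
[376. 273.] 336 top74 rgb [165. 171. 176.] c [ 561.7 -112.8] [28.8 27.6] 0.3 mean [ 562.  -112.7]
[282. 327.] 336 top74 rgb [ 65.  95. 148.] c [455.5  72. ] [28.5 28.1] 88.4 mean [455.   71.8]
[363. 325.] 216 top57 rgb [117. 120. 120.] c [459.6 -86.1] [15.5 15.3] 89.7 mean [459.6 -86. ]
green ((498.8436584472656, 323.76116943359375), (140.49691772460938, 123.15230560302734), 73.99099731445312)
734 ((498.90185546875, 324.8170166015625), (139.5872039794922, 123.28128051757812), 73.96525573730469)
yellow ((549.4200439453125, -321.7909240722656), (122.85375213623047, 140.97781372070312), 1.9587239027023315)
737 ((549.45703125, -322.6019592285156), (122.88948059082031, 141.74908447265625), 1.9593721628189087)
```

View pics/z1.png

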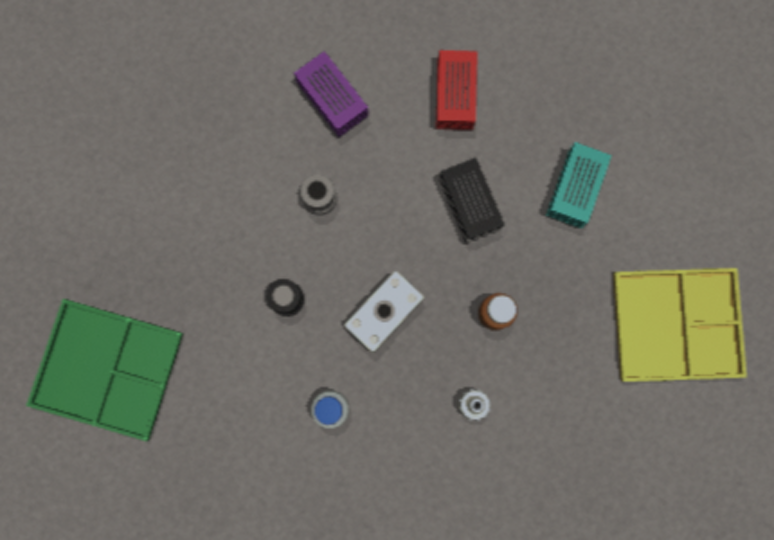

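Emit:
apply_moves --commands '[{"hand":70,"tx":15,"ty":22,"tz":-5,"wz":-1.54},{"hand":70,"tx":15,"ty":22,"tz":-5,"wz":-1.54},{"hand":70,"tx":15,"ty":22,"tz":-5,"wz":-1.54},{"hand":70,"tx":15,"ty":22,"tz":-5,"wz":-1.54},{"hand":70,"tx":15,"ty":22,"tz":-5,"wz":-1.54},{"hand":70,"tx":15,"ty":22,"tz":-5,"wz":-1.54},{"hand":70,"tx":15,"ty":22,"tz":-5,"wz":-1.54},{"hand":70,"tx":15,"ty":22,"tz":-5,"wz":-1.54},{"hand":70,"tx":15,"ty":22,"tz":-5,"wz":-1.54},{"hand":70,"tx":15,"ty":22,"tz":-5,"wz":-1.54}]' --newtons 40

```text
$.commands[0]: bad value
```

Emit:
apply_moves --commands '[{"hand":70,"tx":16,"ty":24,"tz":-6},{"hand":70,"tx":16,"ty":24,"tz":-6},{"hand":70,"tx":16,"ty":24,"tz":-6},{"hand":70,"tx":16,"ty":24,"tz":-6},{"hand":70,"tx":16,"ty":24,"tz":-6},{"hand":70,"tx":16,"ty":24,"tz":-6},{"hand":70,"tx":16,"ty":24,"tz":-6},{"hand":70,"tx":16,"ty":24,"tz":-6},{"hand":70,"tx":17,"ty":26.7,"tz":-6},{"hand":70}]'

```text
$.commands[0]: bad value
```

The rows seem to need every key, so I'll fill them all in.

Emit:
apply_moves --commands '[{"hand":70,"tx":15,"ty":22,"tz":-5,"wx":0,"wy":0,"wz":-1.54},{"hand":70,"tx":15,"ty":22,"tz":-5,"wx":0,"wy":0,"wz":-1.54},{"hand":70,"tx":15,"ty":22,"tz":-5,"wx":0,"wy":0,"wz":-1.54},{"hand":70,"tx":15,"ty":22,"tz":-5,"wx":0,"wy":0,"wz":-1.54},{"hand":70,"tx":15,"ty":22,"tz":-5,"wx":0,"wy":0,"wz":-1.54},{"hand":70,"tx":15,"ty":22,"tz":-5,"wx":0,"wy":0,"wz":-1.54},{"hand":70,"tx":15,"ty":22,"tz":-5,"wx":0,"wy":0,"wz":-1.54},{"hand":70,"tx":15,"ty":22,"tz":-5,"wx":0,"wy":0,"wz":-1.54},{"hand":70,"tx":15,"ty":22,"tz":-5,"wx":0,"wy":0,"wz":-1.54},{"hand":70,"tx":15,"ty":22,"tz":-5,"wx":0,"wy":0,"wz":-1.54}]' --newtons 40

```text
time_s: 0.93
tool_pos: [314.8, -303.4, 180.7]
tool_rot: [[0.034, -0.999, -0.001], [-0.999, -0.034, 0.0], [-0.0, 0.001, -1.0]]
force: [0.7, 0.2, 0.3]
finger_gap: 70.2
```

Emit:
apply_moves --commands '[{"hand":70,"tx":18,"ty":27,"tz":-10,"wx":0,"wy":0,"wz":0},{"hand":70,"tx":18,"ty":27,"tz":-10,"wx":0,"wy":0,"wz":0},{"hand":70,"tx":18,"ty":27,"tz":-10,"wx":0,"wy":0,"wz":0},{"hand":70,"tx":18,"ty":27,"tz":-10,"wx":0,"wy":0,"wz":0},{"hand":70,"tx":18,"ty":27,"tz":-10,"wx":0,"wy":0,"wz":0},{"hand":70,"tx":18,"ty":27,"tz":-10,"wx":0,"wy":0,"wz":0},{"hand":70,"tx":18,"ty":27,"tz":-10,"wx":0,"wy":0,"wz":0},{"hand":70,"tx":19,"ty":28,"tz":-10,"wx":0,"wy":0,"wz":0},{"hand":70,"tx":0,"ty":0,"tz":0,"wx":0,"wy":0,"wz":0},{"hand":70,"tx":0,"ty":0,"tz":0,"wx":0,"wy":0,"wz":0}]' --newtons 40

```text
time_s: 1.77
tool_pos: [459.6, -85.2, 100.4]
tool_rot: [[0.041, -0.999, -0.002], [-0.999, -0.041, 0.002], [-0.002, 0.002, -1.0]]
force: [-0.8, 0.3, 0.8]
finger_gap: 70.2
```

Emit:
apply_moves --commands '[{"hand":70,"tx":0,"ty":-0.5,"tz":-20,"wx":0,"wy":0,"wz":0},{"hand":70,"tx":0,"ty":-0.5,"tz":-20,"wx":0,"wy":0,"wz":0},{"hand":70,"tx":0,"ty":0,"tz":-20,"wx":0,"wy":0,"wz":0},{"hand":70,"tx":0,"ty":0,"tz":-18,"wx":0,"wy":0,"wz":0},{"hand":70,"tx":0,"ty":0,"tz":-10,"wx":0,"wy":0,"wz":0},{"hand":70,"tx":0,"ty":0,"tz":0,"wx":0,"wy":0,"wz":0},{"hand":25,"tx":0,"ty":0,"tz":0,"wx":0,"wy":0,"wz":0},{"hand":25,"tx":0,"ty":0,"tz":0,"wx":0,"wy":0,"wz":0},{"hand":25,"tx":0,"ty":0,"tz":0,"wx":0,"wy":0,"wz":0},{"hand":25,"tx":0,"ty":0,"tz":0,"wx":0,"wy":0,"wz":0}]' --newtons 30

```text
time_s: 2.6
tool_pos: [460.9, -89.3, 14.7]
tool_rot: [[0.035, -0.999, 0.003], [-0.999, -0.035, -0.001], [0.001, -0.003, -1.0]]
force: [0.3, 0.0, 4.5]
finger_gap: 30.9
```

Emit:
apply_moves --commands '[{"hand":25,"tx":0,"ty":0,"tz":0,"wx":0,"wy":0,"wz":0},{"hand":25,"tx":0,"ty":0,"tz":0,"wx":0,"wy":0,"wz":0},{"hand":25,"tx":0,"ty":0,"tz":0,"wx":0,"wy":0,"wz":0},{"hand":25,"tx":0,"ty":0,"tz":10,"wx":0,"wy":0,"wz":0},{"hand":25,"tx":0,"ty":0,"tz":15,"wx":0,"wy":0,"wz":0},{"hand":25,"tx":0,"ty":0,"tz":20,"wx":0,"wy":0,"wz":0},{"hand":25,"tx":0,"ty":0,"tz":20,"wx":0,"wy":0,"wz":0},{"hand":25,"tx":0,"ty":0,"tz":20,"wx":0,"wy":0,"wz":0},{"hand":25,"tx":0,"ty":0,"tz":0,"wx":0,"wy":0,"wz":0},{"hand":25,"tx":0,"ty":0,"tz":0,"wx":0,"wy":0,"wz":0}]'

```text
time_s: 3.43
tool_pos: [460.5, -88.9, 99.7]
tool_rot: [[0.035, -0.999, 0.003], [-0.999, -0.035, -0.001], [0.001, -0.003, -1.0]]
force: [0.2, -0.5, -1.4]
finger_gap: 30.8
```

Emit:
apply_moves --commands '[{"hand":25,"tx":7,"ty":-20,"tz":0,"wx":0,"wy":0,"wz":0},{"hand":25,"tx":7,"ty":-33,"tz":0,"wx":0,"wy":0,"wz":0},{"hand":25,"tx":7,"ty":-33,"tz":0,"wx":0,"wy":0,"wz":0},{"hand":25,"tx":7,"ty":-33,"tz":0,"wx":0,"wy":0,"wz":0},{"hand":25,"tx":7,"ty":-33,"tz":0,"wx":0,"wy":0,"wz":0},{"hand":25,"tx":7,"ty":-33,"tz":0,"wx":0,"wy":0,"wz":0},{"hand":25,"tx":7,"ty":-33,"tz":0,"wx":0,"wy":0,"wz":0},{"hand":25,"tx":7,"ty":-33,"tz":0,"wx":0,"wy":0,"wz":0},{"hand":25,"tx":4,"ty":-22,"tz":-10,"wx":0,"wy":0,"wz":0},{"hand":25,"tx":0,"ty":0,"tz":-10,"wx":0,"wy":0,"wz":0}]'

```text
time_s: 4.27
tool_pos: [517.6, -369.7, 76.7]
tool_rot: [[0.027, -1.0, -0.001], [-1.0, -0.027, -0.005], [0.005, 0.001, -1.0]]
force: [-0.6, -0.5, -1.0]
finger_gap: 30.9
```

Emit:
apply_moves --commands '[{"hand":25,"tx":0,"ty":0,"tz":-15,"wx":0,"wy":0,"wz":0},{"hand":25,"tx":0,"ty":0,"tz":-15,"wx":0,"wy":0,"wz":0},{"hand":25,"tx":0,"ty":0,"tz":-10,"wx":0,"wy":0,"wz":0},{"hand":25,"tx":0,"ty":0,"tz":0,"wx":0,"wy":0,"wz":0},{"hand":25,"tx":0,"ty":0,"tz":0,"wx":0,"wy":0,"wz":0},{"hand":25,"tx":0,"ty":0,"tz":0,"wx":0,"wy":0,"wz":0},{"hand":25,"tx":0,"ty":0,"tz":0,"wx":0,"wy":0,"wz":0},{"hand":25,"tx":0,"ty":0,"tz":0,"wx":0,"wy":0,"wz":0},{"hand":25,"tx":0,"ty":0,"tz":0,"wx":0,"wy":0,"wz":0},{"hand":25,"tx":0,"ty":0,"tz":0,"wx":0,"wy":0,"wz":0}]'

```text
time_s: 5.1
tool_pos: [519.9, -362.0, 38.9]
tool_rot: [[0.035, -0.999, 0.001], [-0.999, -0.035, -0.001], [0.001, -0.001, -1.0]]
force: [-0.4, 0.6, -0.3]
finger_gap: 30.8
```

```bash
cat > snap.py <<'E'
import sys,cv2,pickle
from rig import imaging,monitor
a=sys.argv[1]
for n in sys.argv[2:]:
    f=imaging.grab_frame(n);pickle.dump(f,open(f'pics/{n}{a}.pkl','wb'))
    cv2.imwrite(f'pics/{n}{a}.png',f['image'][:,:,::-1])
o=monitor.get_obs();print(o['tool_pos'].round(1) if hasattr(o['tool_pos'],'round') else o['tool_pos'],o['force'],o['finger_gap'],o['time_s'])
E
python3 snap.py 1 scene
```

```text
[ 519.8 -362.    38.8] [ 0.37619412  0.42014281 -0.0563587 ] 31.135188282345528 5.15
```

View pics/scene1.png

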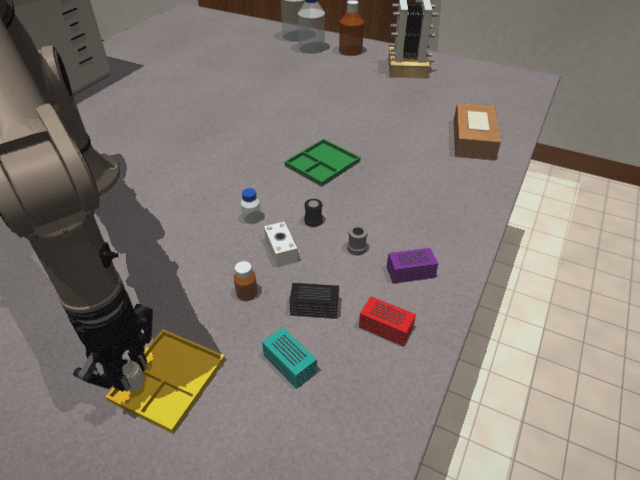

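The scene view shows the fitting held at (130,375), over the -x square bay. Now I'll lower it and release.

Emit:
apply_moves --commands '[{"hand":25,"tx":1,"ty":0,"tz":-10,"wx":0,"wy":0,"wz":0},{"hand":25,"tx":0,"ty":0,"tz":-6,"wx":0,"wy":0,"wz":0},{"hand":25,"tx":0,"ty":0,"tz":-4.5,"wx":0,"wy":0,"wz":0},{"hand":25,"tx":0,"ty":0,"tz":0,"wx":0,"wy":0,"wz":0},{"hand":25,"tx":0,"ty":0,"tz":0,"wx":0,"wy":0,"wz":0},{"hand":25,"tx":0,"ty":0,"tz":0,"wx":0,"wy":0,"wz":0},{"hand":25,"tx":0,"ty":0,"tz":0,"wx":0,"wy":0,"wz":0},{"hand":25,"tx":0,"ty":0,"tz":0,"wx":0,"wy":0,"wz":0},{"hand":25,"tx":0,"ty":0,"tz":0,"wx":0,"wy":0,"wz":0},{"hand":25,"tx":0,"ty":0,"tz":0,"wx":0,"wy":0,"wz":0}]'

```text
time_s: 5.98
tool_pos: [520.2, -361.4, 18.3]
tool_rot: [[0.035, -0.999, -0.001], [-0.999, -0.035, 0.001], [-0.001, 0.001, -1.0]]
force: [-1.4, 1.3, 6.7]
finger_gap: 30.8
```

Force of 6.7 N means contact with the floor. Release and lift.

Emit:
apply_moves --commands '[{"hand":40,"tx":0,"ty":0,"tz":0,"wx":0,"wy":0,"wz":0},{"hand":50,"tx":0,"ty":0,"tz":0,"wx":0,"wy":0,"wz":0},{"hand":60,"tx":0,"ty":0,"tz":0,"wx":0,"wy":0,"wz":0},{"hand":65,"tx":0,"ty":0,"tz":0,"wx":0,"wy":0,"wz":0},{"hand":65,"tx":0,"ty":0,"tz":0,"wx":0,"wy":0,"wz":0},{"hand":65,"tx":0,"ty":0,"tz":15,"wx":0,"wy":0,"wz":0},{"hand":65,"tx":0,"ty":0,"tz":20,"wx":0,"wy":0,"wz":0},{"hand":65,"tx":0,"ty":0,"tz":20,"wx":0,"wy":0,"wz":0},{"hand":65,"tx":0,"ty":0,"tz":20,"wx":0,"wy":0,"wz":0},{"hand":65,"tx":0,"ty":0,"tz":20,"wx":0,"wy":0,"wz":0}]'

```text
time_s: 6.82
tool_pos: [520.4, -361.7, 113.5]
tool_rot: [[0.035, -0.999, -0.0], [-0.999, -0.035, 0.0], [-0.0, 0.0, -1.0]]
force: [0.3, -0.1, -0.1]
finger_gap: 65.5
```

Emit:
apply_moves --commands '[{"hand":70,"tx":-5,"ty":20,"tz":0,"wx":0,"wy":0,"wz":0},{"hand":70,"tx":-5,"ty":35,"tz":0,"wx":0,"wy":0,"wz":0},{"hand":70,"tx":-5,"ty":35,"tz":0,"wx":0,"wy":0,"wz":0},{"hand":70,"tx":-5,"ty":35,"tz":0,"wx":0,"wy":0,"wz":0},{"hand":70,"tx":-5,"ty":35,"tz":0,"wx":0,"wy":0,"wz":0},{"hand":70,"tx":-5,"ty":35,"tz":0,"wx":0,"wy":0,"wz":0},{"hand":70,"tx":-5,"ty":35,"tz":0,"wx":0,"wy":0,"wz":0},{"hand":70,"tx":-5,"ty":35,"tz":0,"wx":0,"wy":0,"wz":0},{"hand":70,"tx":-5,"ty":35,"tz":0,"wx":0,"wy":0,"wz":0},{"hand":70,"tx":-5,"ty":35,"tz":0,"wx":0,"wy":0,"wz":0}]'

```text
time_s: 7.65
tool_pos: [470.1, -25.3, 113.0]
tool_rot: [[0.035, -0.999, 0.001], [-0.999, -0.035, -0.0], [0.0, -0.001, -1.0]]
force: [-0.3, -0.1, -0.7]
finger_gap: 70.0
```

Emit:
apply_moves --commands '[{"hand":70,"tx":-5,"ty":35,"tz":0,"wx":0,"wy":0,"wz":0},{"hand":70,"tx":-5,"ty":35,"tz":0,"wx":0,"wy":0,"wz":0},{"hand":70,"tx":-5,"ty":29,"tz":0,"wx":0,"wy":0,"wz":0},{"hand":70,"tx":0,"ty":0,"tz":0,"wx":0,"wy":0,"wz":0},{"hand":70,"tx":0,"ty":0,"tz":0,"wx":0,"wy":0,"wz":0},{"hand":70,"tx":0,"ty":0,"tz":0,"wx":0,"wy":0,"wz":0},{"hand":70,"tx":0,"ty":0,"tz":-12,"wx":0,"wy":0,"wz":0},{"hand":70,"tx":0,"ty":0,"tz":0,"wx":0,"wy":0,"wz":0},{"hand":70,"tx":0,"ty":0,"tz":0,"wx":0,"wy":0,"wz":0},{"hand":70,"tx":0,"ty":0,"tz":0,"wx":0,"wy":0,"wz":0}]'

```text
time_s: 8.48
tool_pos: [455.8, 71.0, 100.9]
tool_rot: [[0.033, -0.999, -0.0], [-0.999, -0.033, -0.0], [0.0, 0.0, -1.0]]
force: [-0.1, -1.0, 1.0]
finger_gap: 70.1
```

Well aligned, so down to z of about 13 and close.

Emit:
apply_moves --commands '[{"hand":70,"tx":0,"ty":1,"tz":-20,"wx":0,"wy":0,"wz":0},{"hand":70,"tx":0,"ty":0,"tz":-20,"wx":0,"wy":0,"wz":0},{"hand":70,"tx":0,"ty":0,"tz":-20,"wx":0,"wy":0,"wz":0},{"hand":70,"tx":0,"ty":0,"tz":-18,"wx":0,"wy":0,"wz":0},{"hand":70,"tx":0,"ty":0,"tz":-10,"wx":0,"wy":0,"wz":0},{"hand":70,"tx":0,"ty":0,"tz":0,"wx":0,"wy":0,"wz":0},{"hand":70,"tx":0,"ty":0,"tz":0,"wx":0,"wy":0,"wz":0},{"hand":50,"tx":0,"ty":0,"tz":0,"wx":0,"wy":0,"wz":0},{"hand":30,"tx":0,"ty":0,"tz":0,"wx":0,"wy":0,"wz":0},{"hand":30,"tx":0,"ty":0,"tz":0,"wx":0,"wy":0,"wz":0}]'

```text
time_s: 9.32
tool_pos: [456.9, 73.3, 14.1]
tool_rot: [[0.035, -0.999, 0.003], [-0.999, -0.035, 0.0], [0.0, -0.003, -1.0]]
force: [-0.3, -1.2, 2.7]
finger_gap: 39.0
```

Emit:
apply_moves --commands '[{"hand":30,"tx":0,"ty":0,"tz":0,"wx":0,"wy":0,"wz":0},{"hand":30,"tx":0,"ty":0,"tz":0,"wx":0,"wy":0,"wz":0},{"hand":30,"tx":0,"ty":0,"tz":0,"wx":0,"wy":0,"wz":0},{"hand":30,"tx":0,"ty":0,"tz":0,"wx":0,"wy":0,"wz":0},{"hand":30,"tx":0,"ty":0,"tz":0,"wx":0,"wy":0,"wz":0},{"hand":30,"tx":0,"ty":0,"tz":0,"wx":0,"wy":0,"wz":0},{"hand":30,"tx":0,"ty":0,"tz":0,"wx":0,"wy":0,"wz":0},{"hand":30,"tx":0,"ty":0,"tz":0,"wx":0,"wy":0,"wz":0},{"hand":30,"tx":0,"ty":0,"tz":0,"wx":0,"wy":0,"wz":0},{"hand":30,"tx":0,"ty":0,"tz":0,"wx":0,"wy":0,"wz":0}]'

```text
time_s: 10.15
tool_pos: [456.9, 73.3, 14.1]
tool_rot: [[0.035, -0.999, 0.003], [-0.999, -0.035, -0.0], [0.0, -0.003, -1.0]]
force: [-0.1, -0.8, 5.7]
finger_gap: 39.4
```

Emit:
apply_moves --commands '[{"hand":30,"tx":0,"ty":0,"tz":8,"wx":0,"wy":0,"wz":0},{"hand":30,"tx":0,"ty":0,"tz":16,"wx":0,"wy":0,"wz":0},{"hand":30,"tx":0,"ty":0,"tz":20,"wx":0,"wy":0,"wz":0},{"hand":30,"tx":0,"ty":0,"tz":20,"wx":0,"wy":0,"wz":0},{"hand":30,"tx":0,"ty":0,"tz":20,"wx":0,"wy":0,"wz":0},{"hand":30,"tx":2,"ty":-10,"tz":11,"wx":0,"wy":0,"wz":0},{"hand":30,"tx":3,"ty":-20,"tz":0,"wx":0,"wy":0,"wz":0},{"hand":30,"tx":8,"ty":-30,"tz":0,"wx":0,"wy":0,"wz":0},{"hand":30,"tx":8,"ty":-30,"tz":0,"wx":0,"wy":0,"wz":0},{"hand":30,"tx":8,"ty":-30,"tz":0,"wx":0,"wy":0,"wz":0}]'

```text
time_s: 10.98
tool_pos: [484.5, -47.8, 108.4]
tool_rot: [[0.036, -0.999, 0.0], [-0.999, -0.036, -0.0], [0.0, -0.0, -1.0]]
force: [0.6, -0.4, -1.5]
finger_gap: 39.5
```

Emit:
apply_moves --commands '[{"hand":30,"tx":9,"ty":-31,"tz":0,"wx":0,"wy":0,"wz":0},{"hand":30,"tx":9,"ty":-31,"tz":0,"wx":0,"wy":0,"wz":0},{"hand":30,"tx":9,"ty":-31,"tz":0,"wx":0,"wy":0,"wz":0},{"hand":30,"tx":9,"ty":-31,"tz":0,"wx":0,"wy":0,"wz":0},{"hand":30,"tx":9,"ty":-31,"tz":0,"wx":0,"wy":0,"wz":0},{"hand":30,"tx":9,"ty":-31,"tz":0,"wx":0,"wy":0,"wz":0},{"hand":30,"tx":9,"ty":-31,"tz":0,"wx":0,"wy":0,"wz":0},{"hand":30,"tx":9,"ty":-31,"tz":0,"wx":0,"wy":0,"wz":0},{"hand":30,"tx":9,"ty":-31,"tz":0,"wx":0,"wy":0,"wz":0},{"hand":30,"tx":9,"ty":-21,"tz":0,"wx":0,"wy":0,"wz":0}]'

```text
time_s: 11.82
tool_pos: [573.3, -351.2, 107.7]
tool_rot: [[0.032, -1.0, -0.001], [-1.0, -0.032, -0.002], [0.002, 0.001, -1.0]]
force: [-0.1, -0.0, -0.5]
finger_gap: 39.1
```

Emit:
apply_moves --commands '[{"hand":30,"tx":5,"ty":-13,"tz":0,"wx":0,"wy":0,"wz":0},{"hand":30,"tx":0,"ty":0,"tz":0,"wx":0,"wy":0,"wz":0},{"hand":30,"tx":0,"ty":0,"tz":-15,"wx":0,"wy":0,"wz":0},{"hand":30,"tx":0,"ty":0,"tz":-15,"wx":0,"wy":0,"wz":0},{"hand":30,"tx":0,"ty":0,"tz":-15,"wx":0,"wy":0,"wz":0},{"hand":30,"tx":0,"ty":0,"tz":-15,"wx":0,"wy":0,"wz":0},{"hand":30,"tx":0,"ty":0,"tz":-5,"wx":0,"wy":0,"wz":0},{"hand":30,"tx":0,"ty":0,"tz":0,"wx":0,"wy":0,"wz":0},{"hand":30,"tx":0,"ty":0,"tz":0,"wx":0,"wy":0,"wz":0},{"hand":30,"tx":0,"ty":0,"tz":0,"wx":0,"wy":0,"wz":0}]'

```text
time_s: 12.65
tool_pos: [580.4, -359.7, 44.3]
tool_rot: [[0.035, -0.999, 0.002], [-0.999, -0.035, -0.001], [0.001, -0.002, -1.0]]
force: [-0.0, 0.5, -0.2]
finger_gap: 39.4
```

Emit:
apply_moves --commands '[{"hand":30,"tx":0,"ty":0,"tz":-12,"wx":0,"wy":0,"wz":0},{"hand":30,"tx":0,"ty":0,"tz":-8,"wx":0,"wy":0,"wz":0},{"hand":30,"tx":0,"ty":0,"tz":-6.5,"wx":0,"wy":0,"wz":0},{"hand":30,"tx":0,"ty":0,"tz":0,"wx":0,"wy":0,"wz":0},{"hand":30,"tx":0,"ty":0,"tz":0,"wx":0,"wy":0,"wz":0},{"hand":30,"tx":0,"ty":0,"tz":0,"wx":0,"wy":0,"wz":0},{"hand":30,"tx":0,"ty":0,"tz":0,"wx":0,"wy":0,"wz":0},{"hand":30,"tx":0,"ty":0,"tz":0,"wx":0,"wy":0,"wz":0},{"hand":30,"tx":0,"ty":0,"tz":0,"wx":0,"wy":0,"wz":0},{"hand":30,"tx":0,"ty":0,"tz":0,"wx":0,"wy":0,"wz":0}]'

```text
time_s: 13.48
tool_pos: [579.6, -359.8, 17.4]
tool_rot: [[0.035, -0.999, -0.0], [-0.999, -0.035, -0.0], [0.0, 0.0, -1.0]]
force: [-1.1, 2.3, 7.4]
finger_gap: 39.3
```

```bash
python3 snap.py 2 scene; python3 -c "
import cv2;i=cv2.imread('pics/scene2.png')[300:440,60:260];cv2.imwrite('pics/s2z.png',cv2.resize(i,None,fx=4,fy=4))"
```

```text
[ 579.5 -359.8   17.4] [-1.84017738  0.63676668  6.4710249 ] 39.317798361136944 13.5333
```

View pics/s2z.png

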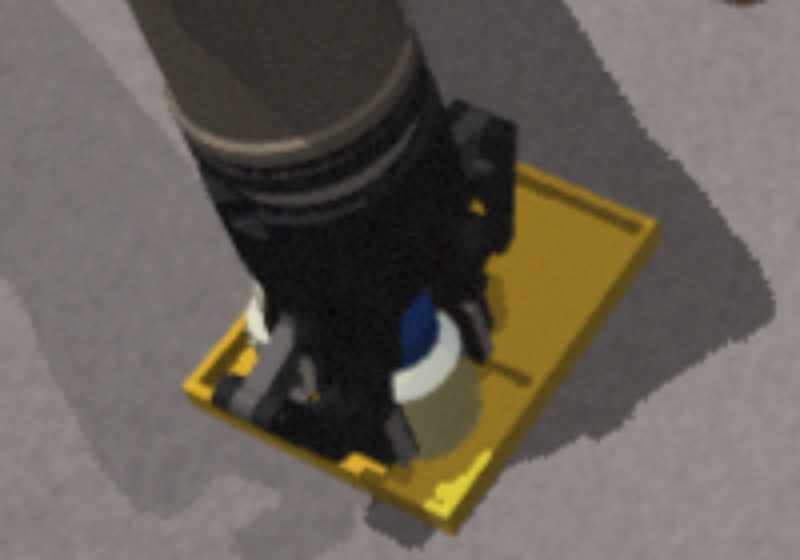

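The close-up shows the bottle (440,420) standing inside the +x bay with floor contact. Release.

Emit:
apply_moves --commands '[{"hand":45,"tx":0,"ty":0,"tz":0,"wx":0,"wy":0,"wz":0},{"hand":55,"tx":0,"ty":0,"tz":0,"wx":0,"wy":0,"wz":0},{"hand":65,"tx":0,"ty":0,"tz":0,"wx":0,"wy":0,"wz":0},{"hand":65,"tx":0,"ty":0,"tz":0,"wx":0,"wy":0,"wz":0},{"hand":65,"tx":0,"ty":0,"tz":0,"wx":0,"wy":0,"wz":0},{"hand":65,"tx":0,"ty":0,"tz":15,"wx":0,"wy":0,"wz":0},{"hand":65,"tx":0,"ty":0,"tz":20,"wx":0,"wy":0,"wz":0},{"hand":65,"tx":0,"ty":0,"tz":20,"wx":0,"wy":0,"wz":0},{"hand":65,"tx":0,"ty":0,"tz":20,"wx":0,"wy":0,"wz":0},{"hand":65,"tx":0,"ty":0,"tz":20,"wx":0,"wy":0,"wz":0}]'

```text
time_s: 14.37
tool_pos: [579.4, -359.7, 112.0]
tool_rot: [[0.035, -0.999, -0.0], [-0.999, -0.035, 0.0], [-0.0, 0.0, -1.0]]
force: [1.0, -0.1, 0.3]
finger_gap: 65.0
```

Emit:
apply_moves --commands '[{"hand":70,"tx":12,"ty":30,"tz":0,"wx":0,"wy":0,"wz":2.19},{"hand":70,"tx":12,"ty":30,"tz":0,"wx":0,"wy":0,"wz":2.19},{"hand":70,"tx":12,"ty":30,"tz":0,"wx":0,"wy":0,"wz":2.19},{"hand":70,"tx":12,"ty":30,"tz":0,"wx":0,"wy":0,"wz":2.19},{"hand":70,"tx":12,"ty":30,"tz":0,"wx":0,"wy":0,"wz":2.19},{"hand":70,"tx":12,"ty":30,"tz":0,"wx":0,"wy":0,"wz":2.19},{"hand":70,"tx":12,"ty":30,"tz":0,"wx":0,"wy":0,"wz":2.19},{"hand":70,"tx":12,"ty":30,"tz":0,"wx":0,"wy":0,"wz":2.19},{"hand":70,"tx":12,"ty":30,"tz":0,"wx":0,"wy":0,"wz":2.19},{"hand":70,"tx":1.5,"ty":4,"tz":-12,"wx":0,"wy":0,"wz":0}]'

```text
time_s: 15.2
tool_pos: [693.0, -74.5, 102.0]
tool_rot: [[0.381, -0.925, 0.008], [-0.925, -0.381, 0.009], [-0.005, -0.01, -1.0]]
force: [0.7, 1.2, -0.2]
finger_gap: 70.1
```

Emit:
apply_moves --commands '[{"hand":70,"tx":0,"ty":0,"tz":0,"wx":0,"wy":0,"wz":0},{"hand":70,"tx":0,"ty":0,"tz":0,"wx":0,"wy":0,"wz":0},{"hand":70,"tx":0,"ty":0,"tz":-15,"wx":0,"wy":0,"wz":0},{"hand":70,"tx":0,"ty":0,"tz":-15,"wx":0,"wy":0,"wz":0},{"hand":70,"tx":0,"ty":0,"tz":-10,"wx":0,"wy":0,"wz":0},{"hand":70,"tx":0,"ty":0,"tz":0,"wx":0,"wy":0,"wz":0},{"hand":70,"tx":0,"ty":0,"tz":0,"wx":0,"wy":0,"wz":0},{"hand":70,"tx":0,"ty":0,"tz":0,"wx":0,"wy":0,"wz":0},{"hand":70,"tx":0,"ty":0,"tz":0,"wx":0,"wy":0,"wz":0},{"hand":70,"tx":0,"ty":0,"tz":0,"wx":0,"wy":0,"wz":0}]'

```text
time_s: 16.03
tool_pos: [689.8, -86.0, 60.6]
tool_rot: [[0.37, -0.929, 0.002], [-0.929, -0.37, -0.0], [0.001, -0.002, -1.0]]
force: [-0.7, 0.0, -0.2]
finger_gap: 70.3
```

```bash
python3 snap.py 3 scene; python3 -c "
import cv2;i=cv2.imread('pics/scene3.png')[200:440,60:420];cv2.imwrite('pics/s3z.png',cv2.resize(i,None,fx=2.2,fy=2.2))"
```

```text
[689.7 -85.9  60.3] [-0.50170151  0.27907068 -0.18954244] 70.01466779855063 16.0833
```

View pics/s3z.png

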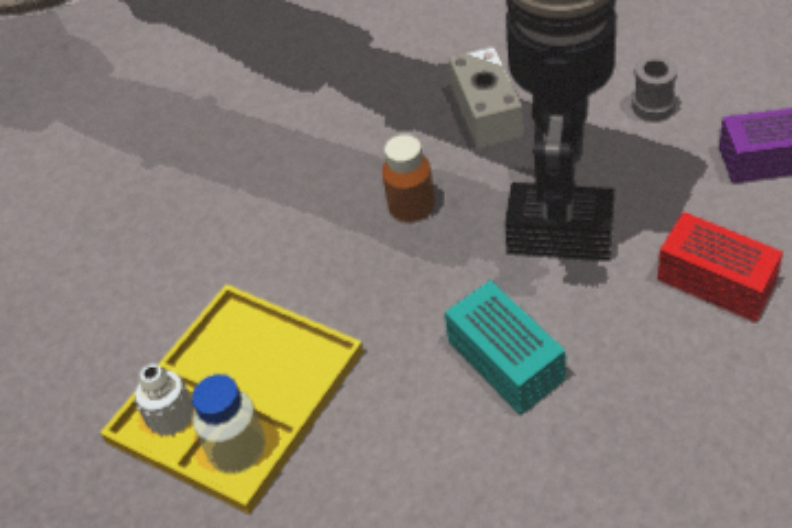

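Both small parts stand in their bays (hose fitting 160,400; bottle 230,425), and the gripper straddles the graphite stack (560,220). Descend and grip.

Emit:
apply_moves --commands '[{"hand":70,"tx":0,"ty":0.5,"tz":-18,"wx":0,"wy":0,"wz":0},{"hand":70,"tx":0,"ty":0,"tz":-18,"wx":0,"wy":0,"wz":0},{"hand":70,"tx":0,"ty":0,"tz":-10,"wx":0,"wy":0,"wz":0},{"hand":70,"tx":0,"ty":0,"tz":0,"wx":0,"wy":0,"wz":0},{"hand":70,"tx":0,"ty":0,"tz":0,"wx":0,"wy":0,"wz":0},{"hand":50,"tx":0,"ty":0,"tz":0,"wx":0,"wy":0,"wz":0},{"hand":35,"tx":0,"ty":0,"tz":0,"wx":0,"wy":0,"wz":0},{"hand":35,"tx":0,"ty":0,"tz":0,"wx":0,"wy":0,"wz":0},{"hand":35,"tx":0,"ty":0,"tz":0,"wx":0,"wy":0,"wz":0},{"hand":35,"tx":0,"ty":0,"tz":0,"wx":0,"wy":0,"wz":0}]' --newtons 60

```text
time_s: 16.92
tool_pos: [690.6, -85.6, 15.2]
tool_rot: [[0.37, -0.929, 0.004], [-0.929, -0.37, -0.001], [0.002, -0.003, -1.0]]
force: [0.6, -0.6, 4.9]
finger_gap: 43.0
```

Emit:
apply_moves --commands '[{"hand":35,"tx":0,"ty":0,"tz":0,"wx":0,"wy":0,"wz":0},{"hand":35,"tx":0,"ty":0,"tz":0,"wx":0,"wy":0,"wz":0},{"hand":35,"tx":0,"ty":0,"tz":0,"wx":0,"wy":0,"wz":0},{"hand":35,"tx":0,"ty":0,"tz":0,"wx":0,"wy":0,"wz":0},{"hand":35,"tx":0,"ty":0,"tz":0,"wx":0,"wy":0,"wz":0},{"hand":35,"tx":0,"ty":0,"tz":0,"wx":0,"wy":0,"wz":0},{"hand":35,"tx":0,"ty":0,"tz":0,"wx":0,"wy":0,"wz":0},{"hand":35,"tx":0,"ty":0,"tz":0,"wx":0,"wy":0,"wz":0},{"hand":35,"tx":0,"ty":0,"tz":0,"wx":0,"wy":0,"wz":0},{"hand":35,"tx":0,"ty":0,"tz":0,"wx":0,"wy":0,"wz":0}]'

```text
time_s: 17.75
tool_pos: [690.6, -85.6, 15.2]
tool_rot: [[0.37, -0.929, 0.004], [-0.929, -0.37, -0.001], [0.002, -0.003, -1.0]]
force: [0.7, -0.4, 6.0]
finger_gap: 42.8
```

Emit:
apply_moves --commands '[{"hand":35,"tx":0,"ty":0,"tz":8,"wx":0,"wy":0,"wz":0},{"hand":35,"tx":0,"ty":0,"tz":16,"wx":0,"wy":0,"wz":0},{"hand":35,"tx":0,"ty":0,"tz":20,"wx":0,"wy":0,"wz":0},{"hand":35,"tx":0,"ty":0,"tz":20,"wx":0,"wy":0,"wz":0},{"hand":35,"tx":0,"ty":0,"tz":20,"wx":0,"wy":0,"wz":0},{"hand":35,"tx":0,"ty":0,"tz":16,"wx":0,"wy":0,"wz":0},{"hand":35,"tx":-7,"ty":-10,"tz":0,"wx":0,"wy":0,"wz":-1},{"hand":35,"tx":-15,"ty":-20,"tz":0,"wx":0,"wy":0,"wz":-2},{"hand":35,"tx":-15,"ty":-22,"tz":0,"wx":0,"wy":0,"wz":-2.5},{"hand":35,"tx":-15,"ty":-22,"tz":0,"wx":0,"wy":0,"wz":-2.5}]'

```text
time_s: 18.58
tool_pos: [634.0, -160.3, 110.9]
tool_rot: [[0.235, -0.972, -0.005], [-0.972, -0.235, 0.0], [-0.002, 0.005, -1.0]]
force: [0.9, -0.4, -3.6]
finger_gap: 43.4
```

Emit:
apply_moves --commands '[{"hand":35,"tx":-15,"ty":-22,"tz":0,"wx":0,"wy":0,"wz":-2.5},{"hand":35,"tx":-15,"ty":-22,"tz":0,"wx":0,"wy":0,"wz":-2.5},{"hand":35,"tx":-15,"ty":-22,"tz":0,"wx":0,"wy":0,"wz":-2.5},{"hand":35,"tx":-15,"ty":-22,"tz":0,"wx":0,"wy":0,"wz":-2.5},{"hand":35,"tx":-15,"ty":-20,"tz":0,"wx":0,"wy":0,"wz":-1.7},{"hand":35,"tx":-10,"ty":-13,"tz":0,"wx":0,"wy":0,"wz":0},{"hand":35,"tx":-5,"ty":-7.7,"tz":0,"wx":0,"wy":0,"wz":0},{"hand":35,"tx":0,"ty":0,"tz":0,"wx":0,"wy":0,"wz":0},{"hand":35,"tx":0,"ty":0,"tz":0,"wx":0,"wy":0,"wz":0},{"hand":35,"tx":0,"ty":0,"tz":0,"wx":0,"wy":0,"wz":0}]'

```text
time_s: 19.42
tool_pos: [548.0, -285.5, 112.8]
tool_rot: [[0.038, -0.999, 0.0], [-0.999, -0.038, 0.002], [-0.002, -0.0, -1.0]]
force: [0.0, 0.4, -3.1]
finger_gap: 42.7
```

Emit:
apply_moves --commands '[{"hand":35,"tx":0,"ty":0,"tz":-15,"wx":0,"wy":0,"wz":0},{"hand":35,"tx":0,"ty":0,"tz":-15,"wx":0,"wy":0,"wz":0},{"hand":35,"tx":0,"ty":0,"tz":-15,"wx":0,"wy":0,"wz":0},{"hand":35,"tx":0,"ty":0,"tz":-15,"wx":0,"wy":0,"wz":0},{"hand":35,"tx":0,"ty":0,"tz":-12,"wx":0,"wy":0,"wz":0},{"hand":35,"tx":0,"ty":0,"tz":0,"wx":0,"wy":0,"wz":0},{"hand":35,"tx":0,"ty":0,"tz":0,"wx":0,"wy":0,"wz":0},{"hand":35,"tx":0,"ty":0,"tz":0,"wx":0,"wy":0,"wz":0},{"hand":35,"tx":0,"ty":0,"tz":0,"wx":0,"wy":0,"wz":0},{"hand":35,"tx":0,"ty":0,"tz":0,"wx":0,"wy":0,"wz":0}]'

```text
time_s: 20.25
tool_pos: [548.1, -288.3, 42.6]
tool_rot: [[0.035, -0.999, 0.002], [-0.999, -0.035, -0.001], [0.001, -0.002, -1.0]]
force: [0.4, -0.2, -2.5]
finger_gap: 43.3
```

```bash
python3 snap.py 4 scene; python3 -c "
import cv2;i=cv2.imread('pics/scene4.png')[240:440,60:310];cv2.imwrite('pics/s4z.png',cv2.resize(i,None,fx=3,fy=3))"
```

```text
[ 547.8 -288.3   42.4] [ 0.30460397  0.24704971 -3.66413923] 42.61690147668902 20.3
```

View pics/s4z.png

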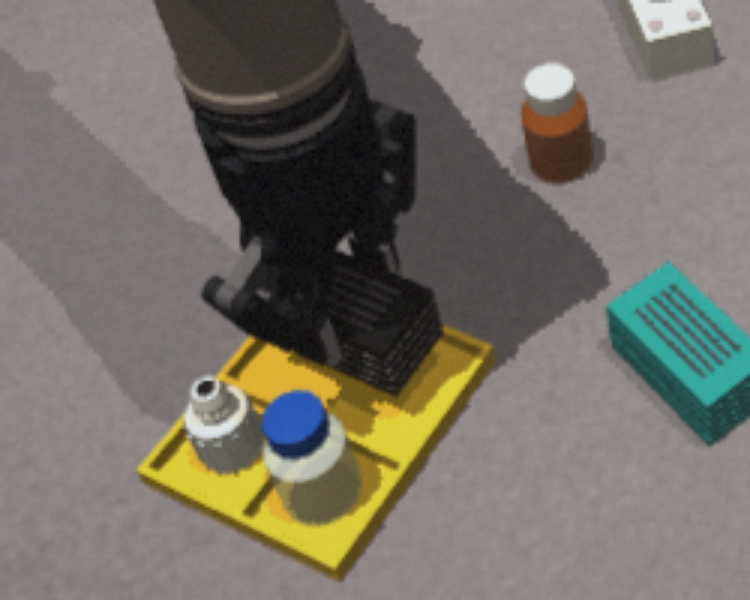

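The stack (380,320) is level over the long bay, clear of the bottle. Lower it.

Emit:
apply_moves --commands '[{"hand":35,"tx":0,"ty":0,"tz":-10,"wx":0,"wy":0,"wz":0},{"hand":35,"tx":0,"ty":0,"tz":-8,"wx":0,"wy":0,"wz":0},{"hand":35,"tx":0,"ty":0,"tz":-6,"wx":0,"wy":0,"wz":0},{"hand":35,"tx":0,"ty":0,"tz":0,"wx":0,"wy":0,"wz":0},{"hand":35,"tx":0,"ty":0,"tz":0,"wx":0,"wy":0,"wz":0},{"hand":35,"tx":0,"ty":0,"tz":0,"wx":0,"wy":0,"wz":0},{"hand":35,"tx":0,"ty":0,"tz":0,"wx":0,"wy":0,"wz":0},{"hand":35,"tx":0,"ty":0,"tz":0,"wx":0,"wy":0,"wz":0},{"hand":35,"tx":0,"ty":0,"tz":0,"wx":0,"wy":0,"wz":0},{"hand":35,"tx":0,"ty":0,"tz":0,"wx":0,"wy":0,"wz":0}]'

```text
time_s: 21.13
tool_pos: [546.6, -288.0, 18.9]
tool_rot: [[0.035, -0.999, -0.001], [-0.999, -0.035, -0.0], [0.0, 0.001, -1.0]]
force: [-4.2, 3.4, 9.9]
finger_gap: 42.7
```

Contact (9.9 N). Open only to 56 and lift.

Emit:
apply_moves --commands '[{"hand":46,"tx":0,"ty":0,"tz":0,"wx":0,"wy":0,"wz":0},{"hand":50,"tx":0,"ty":0,"tz":0,"wx":0,"wy":0,"wz":0},{"hand":56,"tx":0,"ty":0,"tz":0,"wx":0,"wy":0,"wz":0},{"hand":56,"tx":0,"ty":0,"tz":0,"wx":0,"wy":0,"wz":0},{"hand":56,"tx":0,"ty":0,"tz":0,"wx":0,"wy":0,"wz":0},{"hand":56,"tx":0,"ty":0,"tz":15,"wx":0,"wy":0,"wz":0},{"hand":56,"tx":0,"ty":0,"tz":20,"wx":0,"wy":0,"wz":0},{"hand":56,"tx":0,"ty":0,"tz":20,"wx":0,"wy":0,"wz":0},{"hand":56,"tx":0,"ty":0,"tz":20,"wx":0,"wy":0,"wz":0},{"hand":56,"tx":0,"ty":0,"tz":20,"wx":0,"wy":0,"wz":0}]'

```text
time_s: 21.97
tool_pos: [547.0, -287.9, 113.0]
tool_rot: [[0.035, -0.999, -0.0], [-0.999, -0.035, 0.0], [-0.0, 0.0, -1.0]]
force: [0.3, 0.3, -0.5]
finger_gap: 56.2
```

Emit:
apply_moves --commands '[{"hand":70,"tx":8,"ty":20,"tz":0,"wx":0,"wy":0,"wz":-1.8},{"hand":70,"tx":14,"ty":35,"tz":0,"wx":0,"wy":0,"wz":-1.8},{"hand":70,"tx":14,"ty":35,"tz":0,"wx":0,"wy":0,"wz":-1.8},{"hand":70,"tx":14,"ty":35,"tz":0,"wx":0,"wy":0,"wz":-1.8},{"hand":70,"tx":14,"ty":35,"tz":0,"wx":0,"wy":0,"wz":-1.8},{"hand":70,"tx":14,"ty":35,"tz":0,"wx":0,"wy":0,"wz":-1.8},{"hand":70,"tx":14,"ty":35,"tz":0,"wx":0,"wy":0,"wz":-1.8},{"hand":70,"tx":14,"ty":35,"tz":0,"wx":0,"wy":0,"wz":-1.8},{"hand":70,"tx":14,"ty":35,"tz":0,"wx":0,"wy":0,"wz":-1.8},{"hand":70,"tx":14,"ty":35,"tz":0,"wx":0,"wy":0,"wz":-1.8}]'

```text
time_s: 22.8
tool_pos: [681.5, 48.7, 112.1]
tool_rot: [[-0.277, -0.961, -0.0], [-0.961, 0.277, -0.0], [0.0, 0.0, -1.0]]
force: [0.9, -1.3, 0.0]
finger_gap: 69.9
```

Emit:
apply_moves --commands '[{"hand":70,"tx":8.5,"ty":26,"tz":0,"wx":0,"wy":0,"wz":0},{"hand":70,"tx":5,"ty":15,"tz":0,"wx":0,"wy":0,"wz":0},{"hand":70,"tx":0,"ty":0,"tz":-10,"wx":0,"wy":0,"wz":0},{"hand":70,"tx":0,"ty":0,"tz":-15,"wx":0,"wy":0,"wz":0},{"hand":70,"tx":0,"ty":0,"tz":-15,"wx":0,"wy":0,"wz":0},{"hand":70,"tx":0,"ty":0,"tz":0,"wx":0,"wy":0,"wz":0},{"hand":70,"tx":0,"ty":0,"tz":0,"wx":0,"wy":0,"wz":0},{"hand":70,"tx":0,"ty":0,"tz":0,"wx":0,"wy":0,"wz":0},{"hand":70,"tx":0,"ty":0,"tz":0,"wx":0,"wy":0,"wz":0},{"hand":70,"tx":0,"ty":0,"tz":0,"wx":0,"wy":0,"wz":0}]'

```text
time_s: 23.63
tool_pos: [695.4, 87.7, 73.6]
tool_rot: [[-0.276, -0.961, 0.002], [-0.961, 0.276, 0.0], [-0.001, -0.002, -1.0]]
force: [0.0, 0.3, -0.3]
finger_gap: 69.9
```

Emit:
apply_moves --commands '[{"hand":70,"tx":-0.5,"ty":0.5,"tz":-18,"wx":0,"wy":0,"wz":0},{"hand":70,"tx":0,"ty":0,"tz":-18,"wx":0,"wy":0,"wz":0},{"hand":70,"tx":0,"ty":0,"tz":-14,"wx":0,"wy":0,"wz":0},{"hand":70,"tx":0,"ty":0,"tz":-8,"wx":0,"wy":0,"wz":0},{"hand":70,"tx":0,"ty":0,"tz":0,"wx":0,"wy":0,"wz":0},{"hand":70,"tx":0,"ty":0,"tz":0,"wx":0,"wy":0,"wz":0},{"hand":50,"tx":0,"ty":0,"tz":0,"wx":0,"wy":0,"wz":0},{"hand":28,"tx":0,"ty":0,"tz":0,"wx":0,"wy":0,"wz":0},{"hand":28,"tx":0,"ty":0,"tz":0,"wx":0,"wy":0,"wz":0},{"hand":28,"tx":0,"ty":0,"tz":0,"wx":0,"wy":0,"wz":0}]' --newtons 30

```text
time_s: 24.47
tool_pos: [695.1, 88.6, 15.8]
tool_rot: [[-0.275, -0.961, 0.003], [-0.961, 0.275, 0.0], [-0.001, -0.002, -1.0]]
force: [-0.1, -0.8, 3.2]
finger_gap: 36.6
```

Emit:
apply_moves --commands '[{"hand":28,"tx":0,"ty":0,"tz":0,"wx":0,"wy":0,"wz":0},{"hand":28,"tx":0,"ty":0,"tz":0,"wx":0,"wy":0,"wz":0},{"hand":28,"tx":0,"ty":0,"tz":0,"wx":0,"wy":0,"wz":0},{"hand":28,"tx":0,"ty":0,"tz":0,"wx":0,"wy":0,"wz":0},{"hand":28,"tx":0,"ty":0,"tz":0,"wx":0,"wy":0,"wz":0},{"hand":28,"tx":0,"ty":0,"tz":0,"wx":0,"wy":0,"wz":0},{"hand":28,"tx":0,"ty":0,"tz":0,"wx":0,"wy":0,"wz":0},{"hand":28,"tx":0,"ty":0,"tz":0,"wx":0,"wy":0,"wz":0},{"hand":28,"tx":0,"ty":0,"tz":0,"wx":0,"wy":0,"wz":0},{"hand":28,"tx":0,"ty":0,"tz":0,"wx":0,"wy":0,"wz":0}]'

```text
time_s: 25.3
tool_pos: [695.1, 88.6, 15.7]
tool_rot: [[-0.275, -0.961, 0.002], [-0.961, 0.275, 0.0], [-0.001, -0.002, -1.0]]
force: [-0.1, -1.3, 5.9]
finger_gap: 37.1
```

Emit:
apply_moves --commands '[{"hand":28,"tx":0,"ty":0,"tz":8,"wx":0,"wy":0,"wz":0},{"hand":28,"tx":0,"ty":0,"tz":16,"wx":0,"wy":0,"wz":0},{"hand":28,"tx":0,"ty":0,"tz":20,"wx":0,"wy":0,"wz":0},{"hand":28,"tx":0,"ty":0,"tz":20,"wx":0,"wy":0,"wz":0},{"hand":28,"tx":0,"ty":0,"tz":20,"wx":0,"wy":0,"wz":0},{"hand":28,"tx":-8,"ty":10,"tz":11,"wx":0,"wy":0,"wz":0},{"hand":28,"tx":-20,"ty":20,"tz":0,"wx":0,"wy":0,"wz":0},{"hand":28,"tx":-20,"ty":20,"tz":0,"wx":0,"wy":0,"wz":0},{"hand":28,"tx":-20,"ty":20,"tz":0,"wx":0,"wy":0,"wz":0},{"hand":28,"tx":-20,"ty":20,"tz":0,"wx":0,"wy":0,"wz":0}]'

```text
time_s: 26.13
tool_pos: [603.4, 180.1, 108.6]
tool_rot: [[-0.275, -0.962, -0.002], [-0.962, 0.275, 0.0], [0.0, 0.002, -1.0]]
force: [0.3, 0.1, -1.1]
finger_gap: 36.7
```

Emit:
apply_moves --commands '[{"hand":28,"tx":-20,"ty":20,"tz":0,"wx":0,"wy":0,"wz":0},{"hand":28,"tx":-20,"ty":20,"tz":0,"wx":0,"wy":0,"wz":0},{"hand":28,"tx":-20,"ty":20,"tz":0,"wx":0,"wy":0,"wz":0},{"hand":28,"tx":-20,"ty":20,"tz":0,"wx":0,"wy":0,"wz":0},{"hand":28,"tx":-10,"ty":20,"tz":0,"wx":0,"wy":0,"wz":0},{"hand":28,"tx":0,"ty":0,"tz":-15,"wx":0,"wy":0,"wz":0},{"hand":28,"tx":0,"ty":0,"tz":-20,"wx":0,"wy":0,"wz":0},{"hand":28,"tx":0,"ty":0,"tz":-20,"wx":0,"wy":0,"wz":0},{"hand":28,"tx":0,"ty":0,"tz":-10,"wx":0,"wy":0,"wz":0},{"hand":28,"tx":0,"ty":0,"tz":0,"wx":0,"wy":0,"wz":0}]'

```text
time_s: 26.97
tool_pos: [512.6, 277.3, 41.0]
tool_rot: [[-0.275, -0.962, -0.007], [-0.962, 0.275, -0.004], [0.005, 0.006, -1.0]]
force: [-0.4, -0.2, -1.4]
finger_gap: 36.7
```

```bash
python3 snap.py 5 scene; python3 -c "
import cv2;i=cv2.imread('pics/scene5.png')[80:330,180:480];cv2.imwrite('pics/s5z.png',cv2.resize(i,None,fx=2.4,fy=2.4))"
```

```text
[514.1 278.   42.8] [ 0.01841302 -0.26193407 -1.1357993 ] 36.75636519114095 27.0167
```

View pics/s5z.png

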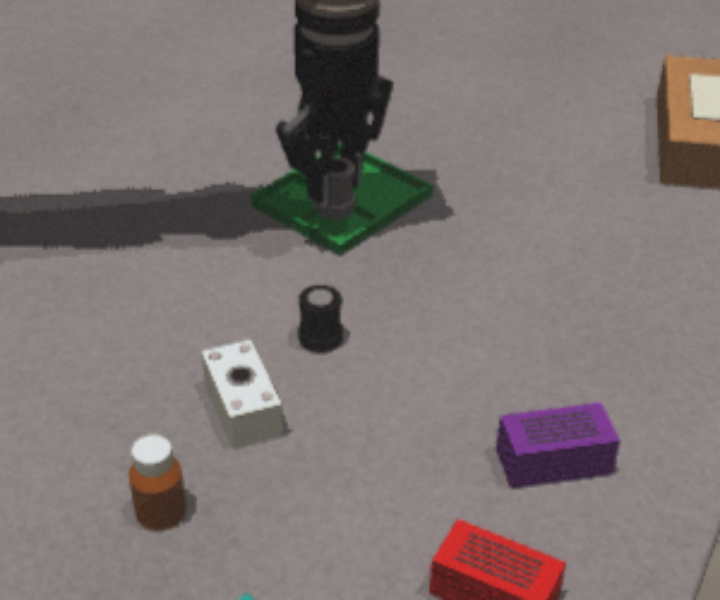

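The coupling (335,190) is upright over the tray's +x square bay. Lower it.

Emit:
apply_moves --commands '[{"hand":28,"tx":0,"ty":0,"tz":-12,"wx":0,"wy":0,"wz":0},{"hand":28,"tx":0,"ty":0,"tz":-8,"wx":0,"wy":0,"wz":0},{"hand":28,"tx":0,"ty":0,"tz":-6,"wx":0,"wy":0,"wz":0},{"hand":28,"tx":0,"ty":0,"tz":0,"wx":0,"wy":0,"wz":0},{"hand":28,"tx":0,"ty":0,"tz":0,"wx":0,"wy":0,"wz":0},{"hand":28,"tx":0,"ty":0,"tz":0,"wx":0,"wy":0,"wz":0},{"hand":28,"tx":0,"ty":0,"tz":0,"wx":0,"wy":0,"wz":0},{"hand":28,"tx":0,"ty":0,"tz":0,"wx":0,"wy":0,"wz":0},{"hand":28,"tx":0,"ty":0,"tz":0,"wx":0,"wy":0,"wz":0},{"hand":28,"tx":0,"ty":0,"tz":0,"wx":0,"wy":0,"wz":0}]'

```text
time_s: 27.85
tool_pos: [516.4, 278.6, 19.0]
tool_rot: [[-0.275, -0.961, 0.001], [-0.961, 0.275, 0.0], [-0.0, -0.001, -1.0]]
force: [-1.4, -1.5, 5.8]
finger_gap: 36.5
```

Emit:
apply_moves --commands '[{"hand":42,"tx":0,"ty":0,"tz":0,"wx":0,"wy":0,"wz":0},{"hand":52,"tx":0,"ty":0,"tz":0,"wx":0,"wy":0,"wz":0},{"hand":60,"tx":0,"ty":0,"tz":0,"wx":0,"wy":0,"wz":0},{"hand":60,"tx":0,"ty":0,"tz":0,"wx":0,"wy":0,"wz":0},{"hand":60,"tx":0,"ty":0,"tz":0,"wx":0,"wy":0,"wz":0},{"hand":60,"tx":0,"ty":0,"tz":15,"wx":0,"wy":0,"wz":0},{"hand":60,"tx":0,"ty":0,"tz":20,"wx":0,"wy":0,"wz":0},{"hand":60,"tx":0,"ty":0,"tz":20,"wx":0,"wy":0,"wz":0},{"hand":60,"tx":0,"ty":0,"tz":20,"wx":0,"wy":0,"wz":0},{"hand":60,"tx":0,"ty":0,"tz":15,"wx":0,"wy":0,"wz":0}]'

```text
time_s: 28.68
tool_pos: [516.6, 278.9, 110.0]
tool_rot: [[-0.275, -0.961, 0.002], [-0.961, 0.275, 0.001], [-0.001, -0.001, -1.0]]
force: [0.3, 0.2, -0.1]
finger_gap: 60.1
```

Emit:
apply_moves --commands '[{"hand":70,"tx":5,"ty":-29,"tz":0,"wx":0,"wy":0,"wz":-2.96},{"hand":70,"tx":5,"ty":-30,"tz":0,"wx":0,"wy":0,"wz":-2.96},{"hand":70,"tx":5,"ty":-30,"tz":0,"wx":0,"wy":0,"wz":-2.96},{"hand":70,"tx":5,"ty":-30,"tz":0,"wx":0,"wy":0,"wz":-2.96},{"hand":70,"tx":5,"ty":-30,"tz":0,"wx":0,"wy":0,"wz":-2.96},{"hand":70,"tx":5,"ty":-30,"tz":0,"wx":0,"wy":0,"wz":-2.96},{"hand":70,"tx":5,"ty":-30,"tz":0,"wx":0,"wy":0,"wz":-2.96},{"hand":70,"tx":5,"ty":-30,"tz":0,"wx":0,"wy":0,"wz":-2.96},{"hand":70,"tx":5.5,"ty":-26,"tz":0,"wx":0,"wy":0,"wz":-2.96},{"hand":70,"tx":0,"ty":0,"tz":-10,"wx":0,"wy":0,"wz":0}]'

```text
time_s: 29.52
tool_pos: [564.4, 4.1, 99.9]
tool_rot: [[-0.686, -0.727, 0.006], [-0.727, 0.686, -0.006], [0.001, -0.008, -1.0]]
force: [0.3, -1.0, -0.4]
finger_gap: 70.1
```

Emit:
apply_moves --commands '[{"hand":70,"tx":0,"ty":0,"tz":-10,"wx":0,"wy":0,"wz":0},{"hand":70,"tx":0,"ty":0,"tz":-15,"wx":0,"wy":0,"wz":0},{"hand":70,"tx":0,"ty":0,"tz":-15,"wx":0,"wy":0,"wz":0},{"hand":70,"tx":0,"ty":0,"tz":0,"wx":0,"wy":0,"wz":0},{"hand":70,"tx":0,"ty":0,"tz":0,"wx":0,"wy":0,"wz":0},{"hand":70,"tx":0,"ty":0,"tz":0,"wx":0,"wy":0,"wz":0},{"hand":70,"tx":0,"ty":0,"tz":0,"wx":0,"wy":0,"wz":0},{"hand":70,"tx":0,"ty":0,"tz":0,"wx":0,"wy":0,"wz":0},{"hand":70,"tx":0,"ty":0,"tz":0,"wx":0,"wy":0,"wz":0},{"hand":70,"tx":0,"ty":0,"tz":0,"wx":0,"wy":0,"wz":0}]'

```text
time_s: 30.35
tool_pos: [562.0, 13.5, 58.9]
tool_rot: [[-0.677, -0.736, 0.001], [-0.736, 0.677, -0.0], [-0.001, -0.001, -1.0]]
force: [-0.0, 0.2, 0.4]
finger_gap: 70.1
```

```bash
python3 snap.py 6 scene; python3 -c "
import cv2;i=cv2.imread('pics/scene6.png')[120:370,130:430];cv2.imwrite('pics/s6z.png',cv2.resize(i,None,fx=2.4,fy=2.4))"
```

```text
[561.9  13.4  58.7] [-0.19833573 -0.0874496   0.761627  ] 69.72241418114587 30.4
```

View pics/s6z.png

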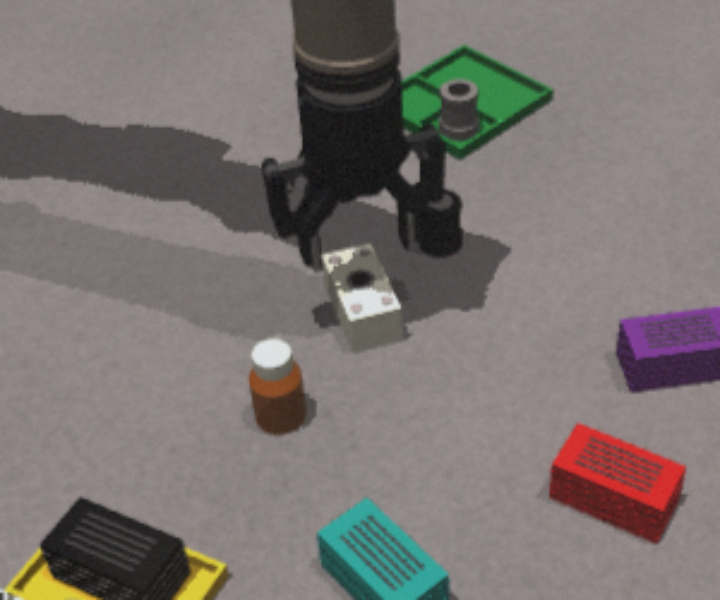

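The grey coupling (460,105) stands in its bay, the gripper straddles the white block (365,295), and both decoys are undisturbed. Descend and grip.

Emit:
apply_moves --commands '[{"hand":70,"tx":0,"ty":0,"tz":-18,"wx":0,"wy":0,"wz":0},{"hand":70,"tx":0,"ty":0,"tz":-16,"wx":0,"wy":0,"wz":0},{"hand":70,"tx":0,"ty":0,"tz":-10,"wx":0,"wy":0,"wz":0},{"hand":70,"tx":0,"ty":0,"tz":0,"wx":0,"wy":0,"wz":0},{"hand":70,"tx":0,"ty":0,"tz":0,"wx":0,"wy":0,"wz":0},{"hand":50,"tx":0,"ty":0,"tz":0,"wx":0,"wy":0,"wz":0},{"hand":35,"tx":0,"ty":0,"tz":0,"wx":0,"wy":0,"wz":0},{"hand":35,"tx":0,"ty":0,"tz":0,"wx":0,"wy":0,"wz":0},{"hand":35,"tx":0,"ty":0,"tz":0,"wx":0,"wy":0,"wz":0},{"hand":35,"tx":0,"ty":0,"tz":0,"wx":0,"wy":0,"wz":0}]' --newtons 60

```text
time_s: 31.23
tool_pos: [562.8, 13.4, 15.6]
tool_rot: [[-0.677, -0.736, 0.003], [-0.736, 0.677, -0.0], [-0.002, -0.002, -1.0]]
force: [-0.1, 0.3, 5.2]
finger_gap: 42.4
```

Emit:
apply_moves --commands '[{"hand":35,"tx":0,"ty":0,"tz":0,"wx":0,"wy":0,"wz":0},{"hand":35,"tx":0,"ty":0,"tz":0,"wx":0,"wy":0,"wz":0},{"hand":35,"tx":0,"ty":0,"tz":0,"wx":0,"wy":0,"wz":0},{"hand":35,"tx":0,"ty":0,"tz":0,"wx":0,"wy":0,"wz":0},{"hand":35,"tx":0,"ty":0,"tz":0,"wx":0,"wy":0,"wz":0},{"hand":35,"tx":0,"ty":0,"tz":0,"wx":0,"wy":0,"wz":0},{"hand":35,"tx":0,"ty":0,"tz":0,"wx":0,"wy":0,"wz":0},{"hand":35,"tx":0,"ty":0,"tz":0,"wx":0,"wy":0,"wz":0},{"hand":35,"tx":0,"ty":0,"tz":0,"wx":0,"wy":0,"wz":0},{"hand":35,"tx":0,"ty":0,"tz":0,"wx":0,"wy":0,"wz":0}]'

```text
time_s: 32.07
tool_pos: [562.8, 13.4, 15.6]
tool_rot: [[-0.677, -0.736, 0.003], [-0.736, 0.677, -0.0], [-0.002, -0.002, -1.0]]
force: [0.4, -1.0, 5.9]
finger_gap: 42.9
```

Emit:
apply_moves --commands '[{"hand":35,"tx":0,"ty":0,"tz":8,"wx":0,"wy":0,"wz":0},{"hand":35,"tx":0,"ty":0,"tz":16,"wx":0,"wy":0,"wz":0},{"hand":35,"tx":0,"ty":0,"tz":20,"wx":0,"wy":0,"wz":0},{"hand":35,"tx":0,"ty":0,"tz":20,"wx":0,"wy":0,"wz":0},{"hand":35,"tx":0,"ty":0,"tz":20,"wx":0,"wy":0,"wz":0},{"hand":35,"tx":0,"ty":0,"tz":16,"wx":0,"wy":0,"wz":0},{"hand":35,"tx":-1,"ty":10,"tz":0,"wx":0,"wy":0,"wz":1},{"hand":35,"tx":-3,"ty":20,"tz":0,"wx":0,"wy":0,"wz":2},{"hand":35,"tx":-5,"ty":30,"tz":0,"wx":0,"wy":0,"wz":2.5},{"hand":35,"tx":-5,"ty":30,"tz":0,"wx":0,"wy":0,"wz":2.5}]'

```text
time_s: 32.9
tool_pos: [546.0, 104.0, 112.7]
tool_rot: [[-0.568, -0.823, -0.003], [-0.823, 0.568, -0.0], [0.002, 0.002, -1.0]]
force: [0.8, 0.6, -2.9]
finger_gap: 43.0
```

Emit:
apply_moves --commands '[{"hand":35,"tx":-5,"ty":31,"tz":0,"wx":0,"wy":0,"wz":2.5},{"hand":35,"tx":-5,"ty":31,"tz":0,"wx":0,"wy":0,"wz":2.5},{"hand":35,"tx":-5,"ty":31,"tz":0,"wx":0,"wy":0,"wz":2.5},{"hand":35,"tx":-5,"ty":31,"tz":0,"wx":0,"wy":0,"wz":2.5},{"hand":35,"tx":-5,"ty":31,"tz":0,"wx":0,"wy":0,"wz":2.5},{"hand":35,"tx":-5,"ty":31,"tz":0,"wx":0,"wy":0,"wz":2.5},{"hand":35,"tx":-5,"ty":31,"tz":0,"wx":0,"wy":0,"wz":2.5},{"hand":35,"tx":-3,"ty":22,"tz":0,"wx":0,"wy":0,"wz":1.1},{"hand":35,"tx":-2,"ty":14.6,"tz":0,"wx":0,"wy":0,"wz":0},{"hand":35,"tx":0,"ty":0,"tz":0,"wx":0,"wy":0,"wz":0}]'

```text
time_s: 33.73
tool_pos: [503.6, 362.5, 112.8]
tool_rot: [[-0.269, -0.963, -0.004], [-0.963, 0.269, 0.003], [-0.002, 0.005, -1.0]]
force: [-1.2, 0.6, -2.8]
finger_gap: 42.9
```

Emit:
apply_moves --commands '[{"hand":35,"tx":0,"ty":0,"tz":0,"wx":0,"wy":0,"wz":0},{"hand":35,"tx":0,"ty":0,"tz":0,"wx":0,"wy":0,"wz":0},{"hand":35,"tx":0,"ty":0,"tz":-15,"wx":0,"wy":0,"wz":0},{"hand":35,"tx":0,"ty":0,"tz":-15,"wx":0,"wy":0,"wz":0},{"hand":35,"tx":0,"ty":0,"tz":-15,"wx":0,"wy":0,"wz":0},{"hand":35,"tx":0,"ty":0,"tz":-15,"wx":0,"wy":0,"wz":0},{"hand":35,"tx":0,"ty":0,"tz":-10,"wx":0,"wy":0,"wz":0},{"hand":35,"tx":0,"ty":0,"tz":0,"wx":0,"wy":0,"wz":0},{"hand":35,"tx":0,"ty":0,"tz":0,"wx":0,"wy":0,"wz":0},{"hand":35,"tx":0,"ty":0,"tz":0,"wx":0,"wy":0,"wz":0}]'

```text
time_s: 34.57
tool_pos: [508.6, 356.9, 45.3]
tool_rot: [[-0.277, -0.961, 0.002], [-0.961, 0.277, 0.001], [-0.001, -0.001, -1.0]]
force: [-0.6, 0.3, -2.1]
finger_gap: 43.2
```

```bash
python3 snap.py 7 scene; python3 -c "
import cv2;i=cv2.imread('pics/scene7.png')[60:260,230:470];cv2.imwrite('pics/s7z.png',cv2.resize(i,None,fx=3,fy=3))"
```

```text
[508.6 357.3  45.6] [ 0.06986049  0.64287288 -3.07891613] 43.04407793387892 34.6167
```

View pics/s7z.png

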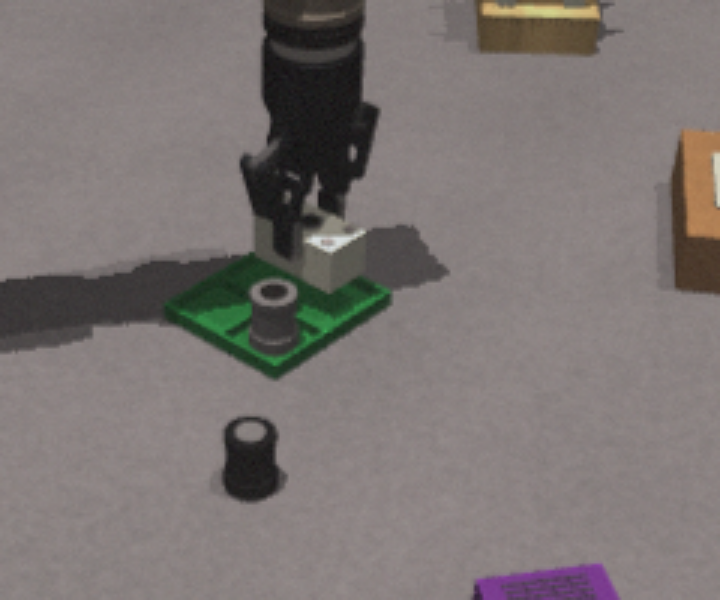

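The block (315,250) hangs aligned over the long bay. Lower about 26.5 mm to contact.

Emit:
apply_moves --commands '[{"hand":35,"tx":0,"ty":0,"tz":-12,"wx":0,"wy":0,"wz":0},{"hand":35,"tx":0,"ty":0,"tz":-8,"wx":0,"wy":0,"wz":0},{"hand":35,"tx":0,"ty":0,"tz":-6.5,"wx":0,"wy":0,"wz":0},{"hand":35,"tx":0,"ty":0,"tz":0,"wx":0,"wy":0,"wz":0},{"hand":35,"tx":0,"ty":0,"tz":0,"wx":0,"wy":0,"wz":0},{"hand":35,"tx":0,"ty":0,"tz":0,"wx":0,"wy":0,"wz":0},{"hand":35,"tx":0,"ty":0,"tz":0,"wx":0,"wy":0,"wz":0},{"hand":35,"tx":0,"ty":0,"tz":0,"wx":0,"wy":0,"wz":0},{"hand":35,"tx":0,"ty":0,"tz":0,"wx":0,"wy":0,"wz":0},{"hand":35,"tx":0,"ty":0,"tz":0,"wx":0,"wy":0,"wz":0}]'

```text
time_s: 35.45
tool_pos: [507.3, 356.9, 19.3]
tool_rot: [[-0.276, -0.961, -0.0], [-0.961, 0.276, -0.001], [0.001, -0.0, -1.0]]
force: [-2.9, -3.0, 8.5]
finger_gap: 42.5
```

Emit:
apply_moves --commands '[{"hand":46,"tx":0,"ty":0,"tz":0,"wx":0,"wy":0,"wz":0},{"hand":50,"tx":0,"ty":0,"tz":0,"wx":0,"wy":0,"wz":0},{"hand":56,"tx":0,"ty":0,"tz":0,"wx":0,"wy":0,"wz":0},{"hand":56,"tx":0,"ty":0,"tz":0,"wx":0,"wy":0,"wz":0},{"hand":56,"tx":0,"ty":0,"tz":0,"wx":0,"wy":0,"wz":0},{"hand":56,"tx":0,"ty":0,"tz":15,"wx":0,"wy":0,"wz":0},{"hand":56,"tx":0,"ty":0,"tz":20,"wx":0,"wy":0,"wz":0},{"hand":56,"tx":0,"ty":0,"tz":20,"wx":0,"wy":0,"wz":0},{"hand":56,"tx":0,"ty":0,"tz":20,"wx":0,"wy":0,"wz":0},{"hand":56,"tx":0,"ty":0,"tz":20,"wx":0,"wy":0,"wz":0}]'

```text
time_s: 36.28
tool_pos: [507.4, 357.0, 113.5]
tool_rot: [[-0.276, -0.961, -0.0], [-0.961, 0.276, -0.0], [0.0, 0.0, -1.0]]
force: [0.5, -0.8, 0.4]
finger_gap: 56.0
```

Emit:
apply_moves --commands '[{"hand":56,"tx":-12,"ty":-2,"tz":20,"wx":0,"wy":0,"wz":0},{"hand":56,"tx":-12,"ty":-2,"tz":20,"wx":0,"wy":0,"wz":0},{"hand":56,"tx":-12,"ty":-20,"tz":20,"wx":0,"wy":0,"wz":0},{"hand":56,"tx":-12,"ty":-30,"tz":20,"wx":0,"wy":0,"wz":0},{"hand":56,"tx":-12,"ty":-30,"tz":20,"wx":0,"wy":0,"wz":0},{"hand":56,"tx":-12,"ty":-30,"tz":10,"wx":0,"wy":0,"wz":0},{"hand":56,"tx":-12,"ty":-30,"tz":0,"wx":0,"wy":0,"wz":0},{"hand":56,"tx":-12,"ty":-30,"tz":0,"wx":0,"wy":0,"wz":0},{"hand":56,"tx":-12,"ty":-30,"tz":0,"wx":0,"wy":0,"wz":0},{"hand":56,"tx":-10,"ty":-20,"tz":0,"wx":0,"wy":0,"wz":0}]'

```text
time_s: 37.12
tool_pos: [388.7, 129.9, 222.8]
tool_rot: [[-0.279, -0.96, 0.0], [-0.96, 0.279, -0.002], [0.001, -0.001, -1.0]]
force: [0.3, 0.1, -0.1]
finger_gap: 56.4
```

```bash
python3 snap.py 8 scene top; python3 - <<'E'
from h import *
f=pickle.load(open('pics/top8.pkl','rb'));P=cloud(f);z=P[:,:,2]
m=((z>22)&(z<85)).astype(np.uint8);m[:110]=0
T={'g':((498.9,324.3),-16.0),'y':((549.4,-322.2),1.96)}
n,l,s,c=cv2.connectedComponentsWithStats(m)
for i in range(1,n):
    if s[i,4]<60:continue
    q=l==i;top=np.percentile(z[q],95);t=q&(z>top-6);h=P[t][:,:2]
    r=cv2.minAreaRect(h.astype(np.float32))
    k='g' if r[0][1]>0 else 'y';C,a=T[k];a=np.radians(a);d=np.array(r[0])-C
    loc=(np.cos(a)*d[0]+np.sin(a)*d[1],-np.sin(a)*d[0]+np.cos(a)*d[1])
    print(np.round(c[i]),s[i,4],'top%.0f'%top,f['image'][t].mean(0).round(),np.round(r[0],1),np.round(r[1]),round(r[2],1),k,np.round(loc,1))
E
```

```text
[388.4 128.9 222.8] [ 0.59558366  0.78966721 -0.42294393] 55.68149738110236 37.2167
[591. 148.] 7613 top65 [124. 122. 116.] [ 819.7 -563. ] [190. 155.] 89.3 y [ 261.9 -249.9]
[ 35. 153.] 3880 top59 [156. 137. 109.] [806.8 581.6] [102. 140.] 16.5 g [225.1 332.2]
[283. 151.] 930 top43 [105.  66. 115.] [814.6  75.2] [85. 44.] 37.4 g [ 372.2 -152.4]
[353. 148.] 904 top43 [151.  58.  55.] [820.5 -69.7] [44. 86.] 88.0 y [279.6 243.1]
[421. 202.] 944 top43 [ 70. 136. 125.] [ 707.6 -209.2] [44. 85.] 69.8 y [161.9 107.5]
[257. 264.] 289 top51 [80. 77. 74.] [578.1 123.3] [36. 36.] 89.7 g [ 131.6 -171.3]
[498. 265.] 427 top77 [ 56.  86. 140.] [ 576.6 -356.7] [28. 28.] 19.7 y [ 26.  -35.4]
[462. 281.] 1059 top46 [53. 52. 49.] [ 545.3 -285.4] [84. 45.] 2.0 y [-2.8 36.9]
[376. 273.] 337 top74 [172. 178. 183.] [ 561.8 -112.7] [29. 27.] 1.1 y [ 19.5 208.9]
[137. 300.] 1112 top47 [162. 168. 168.] [509.1 358.2] [45. 84.] 73.5 g [ 0.5 35.4]
[176. 295.] 339 top55 [93. 92. 86.] [517.2 280.4] [35. 37.] 0.5 g [ 29.7 -37.2]
[499. 294.] 241 top61 [117. 119. 119.] [ 518.7 -357.6] [15. 15.] 55.1 y [-31.9 -34.3]
```

View pics/scene8.png

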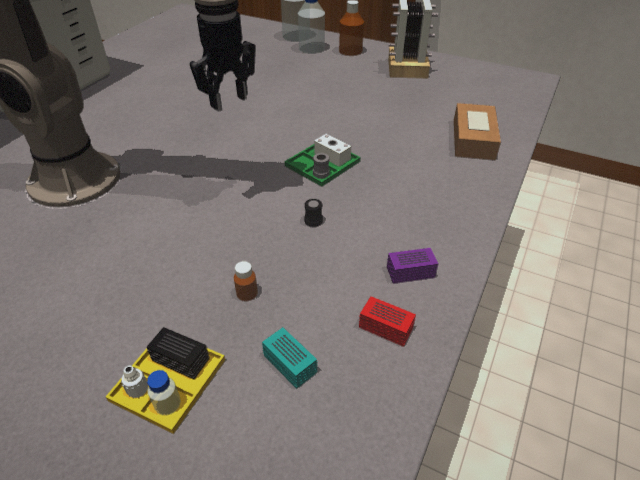

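View pics/top8.png

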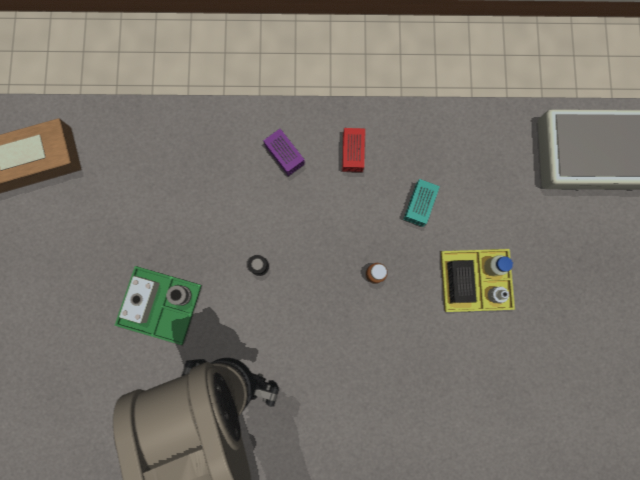

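The top view shows both blocks in the long bays (137,300 and 462,281) and the three small parts in square bays. The tops are 3–4 mm higher than on the bench, matching the tray floor, and the decoys are unmoved. Handing in.

```bash
python3 -c "
from rig import bot
print(bot.close_job())"
```

```text
the job is handed in; nothing more can be done
None
```

I made up both kits and handed the job in at about 37 s of the 128 s allowed. All five parts are in their trays, and every one sat within tolerance at my last check. The hand-in reports no verdict, so that check is my own measurement.

I took it from the top camera, in each tray's frame, after the gripper had let go and moved clear:

| Part | Tray and bay | x (mm) | y (mm) | Allowed x (mm) | Allowed y (mm) |
|---|---|---|---|---|---|
| End block | green, long | 0.5 | 35 | −20 to 20 | 12 to 48 |
| Grey coupling | green, square | 30 | −37 | 13 to 47 | −55 to −21 |
| Graphite stack | yellow, long | −3 | 37 | −20 to 20 | 12 to 48 |
| Hose fitting | yellow, square | −32 | −34 | −47 to −13 | −55 to −21 |
| Blue-capped bottle | yellow, square | 26 | −35 | 13 to 47 | −55 to −21 |

- **Height:** every part's top read 3–4 mm higher than it did on the bench, which matches sitting on the 4 mm tray floor. I felt floor contact of 6–10 N before each release.
- **Upright:** all five look upright in the pictures, but I did not measure tilt as an angle.
- **Left alone:** the brown bottle and the black coupling are within about 1 mm of where they started.
- **Disagreement:** the camera and the arm differed by 3–5 mm on where the yellow-tray parts ended up. That is somewhat more than the 2 mm camera calibration but well inside tolerance.

Nothing failed apart from two early move calls, which were refused for missing fields before the arm had moved.

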